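# Lock the lathe and sort the turned pillars

## Robot

A 6-joint arm with a two-finger parallel gripper is mounted at the origin on the work surface. World frame = base frame: x ahead of the robot, y to its left, z up, the work surface at z = 0. Lengths are in m, angles in rad, forces in N, time in s.
With the tool pointing down it reaches from about 0.25 to 0.85 m from the base axis. Payload 12.5 kg.
Tool frame: the origin (TCP) lies on the centre line of the jaws, within the pads' length; the fingertips stand 17 mm ahead of it and the grasp point (between the pads) lies 2 mm behind it; z points along the fingers, y is the line along which they close (so a half turn about z gives the same grasp; the last joint's range is limited). The gripper opens to 93 mm and grips with 3 to 60 N. Pads are 15 mm wide; open, the fingers measure 128 mm over their backs; the gripper's body (75 mm by 188 mm) begins 65 mm behind the grasp point.
Start: joints at [-1.288, 0.351, 1.652, -0, 1.139, -0.085], TCP at [0.198, -0.513, 0.236] pointing down, gripper open.
Joint ranges: [-2.75, 2.75], [-0.79, 2.1], [0.01, 2.65], [-1.57, 4.71], [0.07, 3.14], [-2.87, 2.87]. Speed limits (rad/s): [2.22, 2.22, 2.79, 3.14, 3.14, 3.14].

## Interface

Orientations are given as a rotation vector (axis times angle).
In Python, from bench import * gives the robot as it stands.
- The arm moves only by the tool step_arm, never from a script. Its argument "moves" is a list of rows, each a list of 3 entries, a list of its own where there are three numbers: the shift along the tool's x, y, z each as a share of 0.4 m, from -1 to 1, then the turn, a rotation vector about the tool's x, y, z each as a share of 90 degrees, from -1 to 1, then the closure, from -1 (fully open) to 1 (shut). A call has 1 to 20 rows; each row is the pose to reach, as a shift and turn from the pose commanded when the call began, along the tool's axes at that moment; what a row does not reach only later rows make up. A row lasts 1/8 s, in which the tool goes at most 62.5 mm and 10.7 degrees, less where a joint would pass 70% of its speed; a pose out of reach is approached as far as the arm can. A call with a number of a shift or a turn outside -1 to 1 is refused whole. A call with a gripper value outside its range is refused whole. The fingers move at their own pace and stop on an object; the grip force is fixed at half the most. Time passes only in rows, so rows that repeat a pose let the fingers close. It gives the time, the measured TCP pose, the force, the opening and the grip force at its end, in the units of the state.
- get_obs(): the state, without advancing time (a new reading comes with each control period).
- snapshot(name): name is "side" or "top" or "wrist"; returns the picture (384x512x3 uint8, red, green, blue); there is no depth.
- camera_info(name): a dict with "mtx" (3x3 intrinsics, pixels), "R" (3x3) and "t" (3): a world point X has camera coordinates R X + t. Camera axes: x right, y down, z forward; pixel columns grow to the right and rows downward; lengths in m; the calibration is good to about 2 mm. A picture is of the moment at which its call begins: read the wrist's pose just before it. camera_info takes no time and is no camera call; for the wrist camera it gives the pose at the moment of the call.
- finish_job(): hands the job in; it is judged then, once.
The state is a dict: "clock": time; "joints": joint angles; "qd": joint speeds; "joint_efforts": joint torques, N m; "ee_pos": TCP position; "eef_rot": TCP orientation; "wrist_force": force on the tool from outside, world axes, zero at the start; "ft_torque": the same for the moment, N m; "gripper_width": finger opening in m; "grip_force": force on a finger pad.
Only numpy, scipy, OpenCV 4.12 (cv2) and the standard library are available. Lean on these libraries where they do the work, as an engineer would, in place of code of your own. Each camera call takes 0.05 s, during which the arm holds its last target. There are 200 camera calls.

## Task

Make the lathe safe first by throwing its spindle-lock lever into the notch with the brass marker, then clear the chisel off the nest tray and lay it flat in the dark wooden tool trough, lengthwise. Only after that sort all the turned pillars: those with a round disc tag into the tray marked with a disc, those with a bar tag into the tray marked with a bar, each lying flat on the floor of a pocket of its own. Leave the lever in its notch, and the glue, mug, cork block, wooden slice and tape where they are.

Things in the scene. Friction and masses are not known exactly. Their poses are not given: they have to be found in the camera images.
- lathe: White and blue mini wood lathe on the left of the bench, fixed, its bed along its x, 140 mm behind (+y) its origin. Origin on the bench under the pivot of the spindle-lock lever, which stands on a grey bracket before the bed. Nothing of the lathe is higher than 150 mm within 115 mm (in y) of the lever's plane.
- lock_lever (a joint): Angle of the spindle-lock lever about the lathe's y axis: 0 upright, positive leans to the lathe's +x, range -0.85 to 0.85. The grey quadrant beside it has notches at -0.55, -0.10, 0.35 and 0.80; the one with the brass marker is at 0.35. It stays where it is left (friction, about 2 N at the knob; no click).
- lever_knob (a point): Centre of the black ball knob, 32 mm in diameter, at the end of the 120 mm lever (12 mm steel rod below it).
- lever_pivot (a point): Pivot of the lever, 60 mm above the bench; the lever swings in the lathe's x-z plane through it.
- marked_notch (a point): Where the knob's centre is when the lever stands exactly in the brass-marked notch (120 mm from the pivot); the brass marker itself is on the quadrant, below this point.
- disc_tray: Fixed plywood tray, origin on the bench under the centre of its nests. Three open pockets centred at y = -58, 0, +58 mm, each 108 mm long (x) by 52 mm wide; floor 6 mm, wall tops 18 mm above the bench, walls 6 mm thick. A low lip on the +x side (x 60 to 98 mm) bears its mark at x = 79 mm: a single round disc of dark steel, 30 mm.
- bar_tray: Fixed plywood tray, origin on the bench under the centre of its nests. Three open pockets centred at y = -58, 0, +58 mm, each 108 mm long (x) by 52 mm wide; floor 6 mm, wall tops 18 mm above the bench, walls 6 mm thick. A low lip on the +x side (x 60 to 98 mm) bears its mark at x = 79 mm: a narrow straight bar of dark steel, 70 x 10 mm.
- trough: Dark wooden tool trough fixed to the bench at the right, 262 mm long (along its x) and 97 mm wide, inside 250 x 85 mm; floor 6 mm and wall tops 15 mm above the bench. Origin under its centre on the bench.
- chisel: Woodturning chisel, 200 mm long, 0.2 kg, at first lying across the pocket walls of the disc tray. Origin at the centre of its flat-sided pale wooden handle (120 mm long, 26 mm wide, 22 mm high), x towards the steel blade (20 x 5 mm), which reaches to x = 140 mm. It balances within 25 mm of the origin.
- chisel_mid (a point): Middle of the chisel's full length, 40 mm from the handle's centre towards the blade.
- disc1: Turned pale-wood clock pillar lying on its side, 90 mm long: square middle block 50 mm long, 36 x 36 mm, round ends 26 mm in diameter. A round disc tag, 25 mm, of dark steel is let flush into each of the block's four long faces. Origin at the pillar's centre (18 mm above what it lies on), x along its length. 0.09 kg. May be absent (None).
- disc2: Turned pale-wood clock pillar lying on its side, 90 mm long: square middle block 50 mm long, 36 x 36 mm, round ends 26 mm in diameter. A round disc tag, 25 mm, of dark steel is let flush into each of the block's four long faces. Origin at the pillar's centre (18 mm above what it lies on), x along its length. 0.09 kg. May be absent (None).
- disc3: Turned pale-wood clock pillar lying on its side, 90 mm long: square middle block 50 mm long, 36 x 36 mm, round ends 26 mm in diameter. A round disc tag, 25 mm, of dark steel is let flush into each of the block's four long faces. Origin at the pillar's centre (18 mm above what it lies on), x along its length. 0.09 kg. May be absent (None).
- bar1: Turned pale-wood clock pillar lying on its side, 90 mm long: square middle block 50 mm long, 36 x 36 mm, round ends 26 mm in diameter. A narrow bar tag, 44 x 8 mm, along its length, of dark steel is let flush into each of the block's four long faces. Origin at the pillar's centre (18 mm above what it lies on), x along its length. 0.09 kg. May be absent (None).
- bar2: Turned pale-wood clock pillar lying on its side, 90 mm long: square middle block 50 mm long, 36 x 36 mm, round ends 26 mm in diameter. A narrow bar tag, 44 x 8 mm, along its length, of dark steel is let flush into each of the block's four long faces. Origin at the pillar's centre (18 mm above what it lies on), x along its length. 0.09 kg. May be absent (None).
- bar3: Turned pale-wood clock pillar lying on its side, 90 mm long: square middle block 50 mm long, 36 x 36 mm, round ends 26 mm in diameter. A narrow bar tag, 44 x 8 mm, along its length, of dark steel is let flush into each of the block's four long faces. Origin at the pillar's centre (18 mm above what it lies on), x along its length. 0.09 kg. May be absent (None).
- glue: White glue bottle, 38 mm in diameter, 100 mm high; origin under its centre. Bystander.
- mug: White mug, 76 mm in diameter, 85 mm high; origin under its centre. Bystander.
- sanding_block: Cork sanding block 70 x 45 x 28 mm; origin under its centre. Bystander.
- slice: Dark wooden slice 68 mm in diameter, 20 mm high; origin under its centre. Bystander.
- tape: Roll of paper tape 68 mm in diameter, 20 mm high, left of the trays; origin under its centre. Bystander.

How it is judged:
By the outcome, as a careful person would: the job done as asked, in the order asked, and still so for the second after the job is handed in, with the robot touching nothing.
Of disc1, bar1, disc2, bar2, disc3, bar3 only 4 to 6 are there at a start; the rules pass over those that are not, and their reading is None.
At some moment in a run one of disc1, bar1, disc2, bar2, disc3, bar3 may be knocked a few centimetres aside while the robot is not near it.
Once in a run the grip may slacken for a moment while it holds something.
It also fails if it takes over 210 s, if anything falls off the work surface, if the arm or the gripper's body presses on something with over 40 N, if the wrist force passes 120 N, or if a joint passes its speed limit or range.

## Working session

There is one attempt and no reset: what is moved stays moved. The work goes in short steps, Python scripts to look and compute and a tool call to move; the robot and the scene stay as the last step left them, time stands still between calls to the robot, and variables do not carry over. Pictures are saved under pics/ and viewed, at most 14 in all, crops included, and the job is handed in when it is done.

Besides the shell and the picture viewer there is one more tool, called after "Emit:" by a JSON object that holds its "fn" and its "kwargs", one argument or row to a line. step_arm: Moves the arm, as the interface text tells. Its arguments: {"type":"object","properties":{"moves":{"type":"array"}},"required":["moves"]}

```bash
mkdir -p pics; ls; python3 - <<'E'
from bench import *
import cv2
o=get_obs();print({k:o[k] for k in('clock','ee_pos','eef_rot','gripper_width')})
for n in("top","side"):
    cv2.imwrite(f"pics/{n}0.png",cv2.cvtColor(snapshot(n),cv2.COLOR_RGB2BGR)); c=camera_info(n);print(n,c)
E
```

```text
pics
{'clock': 0.0, 'ee_pos': array([ 0.19769571, -0.51289615,  0.23512044]), 'eef_rot': array([-3.08750689e+00, -5.74279286e-01,  1.85231405e-04]), 'gripper_width': 0.09320515597572702}
top {'mtx': array([[423.36268601,   0.        , 257.3153113 ],
       [  0.        , 423.36268601, 195.61008465],
       [  0.        ,   0.        ,   1.        ]]), 'R': array([[ 0.02446332, -0.99960829,  0.01359484],
       [-0.98601927, -0.02636841, -0.16453178],
       [ 0.1648258 , -0.00937978, -0.98627809]]), 't': array([-0.03220157,  0.56690632,  1.18296934])}
side {'mtx': array([[419.82235753,   0.        , 250.70094492],
       [  0.        , 419.82235753, 191.85325344],
       [  0.        ,   0.        ,   1.        ]]), 'R': array([[-0.83604975, -0.54845826, -0.01464088],
       [-0.32746518,  0.52023133, -0.78874959],
       [ 0.44021287, -0.65463952, -0.61454026]]), 't': array([0.47450162, 0.27828192, 0.85606693])}
```

```bash
python3 - <<'E'
import cv2
for n in("top","side"):
    cv2.imwrite(f"pics/{n}0b.png",cv2.resize(cv2.imread(f"pics/{n}0.png"),(800,600),interpolation=cv2.INTER_CUBIC))
E
```

```text
(no output)
```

View pics/top0b.png

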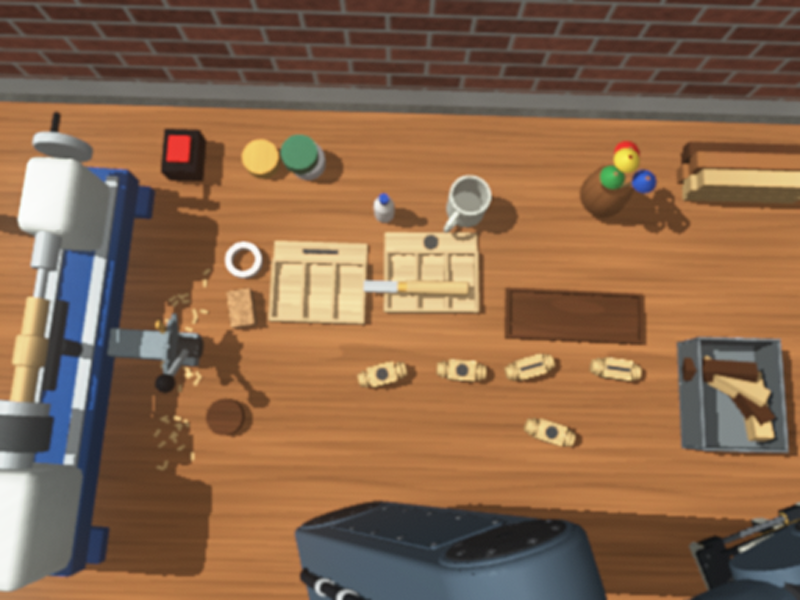

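View pics/side0b.png

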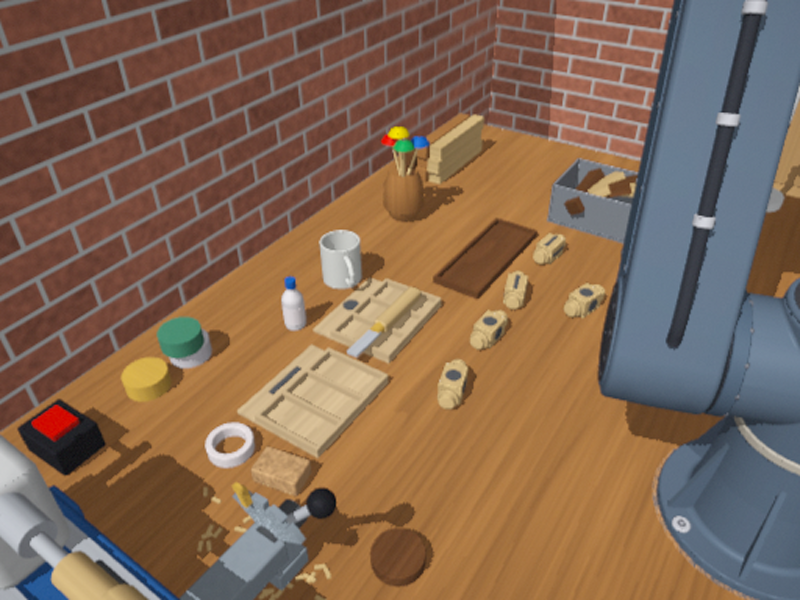

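The top picture (800x600) shows disc pillars at about (382,375), (462,371) and (551,432), and bar pillars at (530,367) and (617,369). The bar tray is at (320,282) and the disc tray at (431,273), with the chisel across it (handle 435,287, blade to the left). The trough is at (575,316). The knob is at (165,382), leaning towards -x, and the brass marker is on the far side, at (242,492) in the side view.

```bash
cat > h.py <<'E'
from bench import *
import numpy as np, cv2
from scipy.spatial.transform import Rotation as Rt
def ray(c,u,v):
    d=c["R"].T@np.linalg.solve(c["mtx"],[u,v,1.]); return -c["R"].T@c["t"],d
def onz(c,u,v,z):
    o,d=ray(c,u,v); return (o+d*(z-o[2])/d[2])
def tri(c1,p1,c2,p2):
    (o1,d1),(o2,d2)=ray(c1,*p1),ray(c2,*p2)
    s=np.linalg.lstsq(np.c_[d1,-d2],o2-o1,rcond=None)[0]
    a,b=o1+s[0]*d1,o2+s[1]*d2; return (a+b)/2,np.linalg.norm(a-b)
def hsv(im): return cv2.cvtColor(im,cv2.COLOR_RGB2HSV)
def comps(m,lo,hi=1e9):
    r=[]
    for k in cv2.findContours(m.astype(np.uint8),cv2.RETR_EXTERNAL,cv2.CHAIN_APPROX_NONE)[0]:
        a=cv2.contourArea(k)
        if lo<=a<=hi:
            M=cv2.moments(k); r.append((a,np.array([M['m10'],M['m01']])/M['m00'],k))
    return r
def shot(n):
    c=camera_info(n); return c,snapshot(n)
def tool(target,rot=None):
    """shift of target in present tool axes, share of .4 m"""
    o=get_obs(); return Rt.from_rotvec(o["eef_rot"]).as_matrix().T@(np.array(target)-o["ee_pos"])/.4
E
python3 - <<'E'
import cv2,numpy as np
from h import *
T=cv2.cvtColor(cv2.imread("pics/top0.png"),cv2.COLOR_BGR2RGB);S=cv2.cvtColor(cv2.imread("pics/side0.png"),cv2.COLOR_BGR2RGB)
ct,cs=camera_info("top"),camera_info("side")
for n,(u,v) in dict(bench=(300,350),pil=(370,370),tag=(382,376),traywall=(320,318),floor=(333,285),handle=(435,287),blade=(380,286),trough=(575,315),knob=(165,382)).items():
    print(n,hsv(T)[int(v/1.5625),int(u/1.5625)])
print("brass",hsv(S)[int(492/1.5625),int(242/1.5625)],"pilS",hsv(S)[int(390/1.5625),int(452/1.5625)])
H=hsv(T)
p=(H[...,0]<30)&(H[...,1]<150)&(H[...,2]>120)
k=np.ones((3,3),np.uint8)
pm=cv2.morphologyEx(p.astype(np.uint8),cv2.MORPH_OPEN,k)
for a,c,q in comps(pm,120,9000):print("pale",a,c.round(1),[np.round(x,1) for x in cv2.minAreaRect(q)], onz(ct,*c,.018).round(4))
d=(H[...,2]<60)
for a,c,q in comps(d,8,400):
    if 190>c[1]*0+0: pass
    print("dark",a,c.round(1),onz(ct,*c,.036).round(4))
HS=hsv(S)
for a,c,q in comps(HS[...,2]<45,100,900):print("sdark",a,c.round(1),[np.round(x,1) for x in cv2.minEnclosingCircle(q)])
for a,c,q in comps((abs(HS[...,0].astype(int)-22)<6)&(HS[...,1]>170),5,200):print("sbrass",a,c.round(1))
for a,c,q in comps((abs(H[...,0].astype(int)-22)<6)&(H[...,1]>170),3,200):print("tbrass",a,c.round(1))
E
```

```text
bench [ 13 153 190]
pil [ 20 104 234]
tag [15 23 90]
traywall [ 21  85 237]
floor [ 19  93 221]
handle [ 22  99 237]
blade [ 75   5 226]
trough [ 11 156 103]
knob [ 8 50 41]
brass [ 21 169 181] pilS [ 20 101 197]
pale 514.0 [ 27.4 376.9] [array([ 25. , 375.5]), array([15., 50.]), np.float64(90.0)] [0.0488 0.6037 0.018 ]
pale 408.0 [351.3 276.1] [array([351.5, 276. ]), array([34.5, 14.9]), np.float64(18.4)] [ 0.3436 -0.2956  0.018 ]
pale 208.5 [484.6 274.7] [array([485.2, 273.3]), array([16.1, 18.1]), np.float64(80.5)] [ 0.3572 -0.6842  0.018 ]
pale 394.0 [474.4 248.4] [array([473.2, 247.2]), array([38.7, 15.9]), np.float64(16.7)] [ 0.4323 -0.659   0.018 ]
pale 385.0 [244.  238.8] [array([244.1, 238.7]), array([14.6, 33.2]), np.float64(76.0)] [0.4433 0.0179 0.018 ]
pale 392.5 [294.8 236.5] [array([295. , 236.5]), array([15., 32.]), np.float64(90.0)] [ 0.4538 -0.1308  0.018 ]
pale 409.0 [393.5 235.7] [array([393.5, 235.7]), array([34. , 15.1]), np.float64(7.1)] [ 0.4636 -0.4215  0.018 ]
pale 389.5 [338.3 234.4] [array([338.3, 234.5]), array([14.6, 33.1]), np.float64(74.1)] [ 0.4632 -0.
[... 1437 characters left out ...]
347.3] [0.1325 0.4958 0.036 ]
dark 53.0 [507.2 327.7] [ 0.2121 -0.7286  0.036 ]
dark 255.0 [ 24.7 277.3] [0.3185 0.6324 0.036 ]
dark 93.0 [105.5 244.9] [0.4148 0.4132 0.036 ]
dark 73.0 [471.3 219.7] [ 0.5148 -0.6453  0.036 ]
dark 123.5 [121.5 221.1] [0.4841 0.3729 0.036 ]
dark 378.5 [ 37.4 222.3] [0.4746 0.6138 0.036 ]
dark 27.5 [ 78.4 170.2] [0.6311 0.5106 0.036 ]
dark 13.0 [ 96.5 129.8] [0.7562 0.4684 0.036 ]
dark 53.5 [ 84.5 119.9] [0.7861 0.507  0.036 ]
dark 382.0 [120.4 102.9] [0.8428 0.4039 0.036 ]
dark 19.0 [35.2 78.3] [0.914  0.6688 0.036 ]
sdark 234.5 [205.5 321.6] [array([205.4, 321.7]), np.float64(9.4)]
sbrass 10.0 [103.1 246.8]
sbrass 72.5 [254.6  84.7]
tbrass 168.5 [400.6 101.9]
```

```bash
python3 - <<'E'
from h import *
T=cv2.cvtColor(cv2.imread("pics/top0.png"),cv2.COLOR_BGR2RGB);S=cv2.cvtColor(cv2.imread("pics/side0.png"),cv2.COLOR_BGR2RGB)
ct,cs=camera_info("top"),camera_info("side")
k,e=tri(ct,(105.5,244.9),cs,(205.5,321.6));print("knob",k.round(4),e)
th=-np.arccos((k[2]-.06)/.12);print("th",th,"pivot x",k[0]-.12*np.sin(th))
H=hsv(T)
b=(abs(H[...,0].astype(int)-110)<10)&(H[...,1]>120)
for a,c,q in comps(b,150):print("blue",a,c.round(1),[np.round(x,1) for x in cv2.minAreaRect(q)])
# right edge of blue bed rows
pts=[]
for r in range(150,330,10):
    x=np.where(b[r,:110])[0]
    if len(x): pts.append((x.max(),r))
print(pts)
brass=(abs(hsv(S)[...,0].astype(int)-21)<6)&(hsv(S)[...,1]>140)
brass[:290]=0;brass[:,:130]=0;brass[335:]=0;brass[:,185:]=0
for a,c,q in comps(brass,2):print("brass",a,c.round(1))
# quadrant region in top upscaled
cv2.imwrite("pics/q.png",np.hstack([cv2.resize(T[190:270,60:140],(400,400),interpolation=cv2.INTER_CUBIC),cv2.resize(S[270:370,120:220],(400,400),interpolation=cv2.INTER_CUBIC)])[...,::-1])
tr=(H[...,2]<125)&(H[...,0]<20)&(H[...,1]>120);tr[:180]=0;tr[225:]=0
for a,c,q in comps(tr,1000):print("trough",a,c,cv2.minAreaRect(q),onz(ct,*c,.012))
E
```

```text
knob [0.4101 0.3725 0.155 ] 0.00033003787141793514
th -0.6578569744515046 pivot x 0.4834419600645836
blue 786.0 [ 37.9 262.3] [array([ 35.4, 261.4]), array([18.7, 69.9]), np.float64(7.5)]
blue 751.0 [ 47.9 186.2] [array([ 46.4, 189.1]), array([17.5, 57. ]), np.float64(8.1)]
blue 714.0 [ 63.6 222.2] [array([ 65.4, 216. ]), array([  7.2, 199.5]), np.float64(8.3)]
[(np.int64(75), 150), (np.int64(74), 160), (np.int64(73), 170), (np.int64(72), 180), (np.int64(70), 190), (np.int64(69), 200), (np.int64(67), 210), (np.int64(66), 220), (np.int64(64), 230), (np.int64(63), 240), (np.int64(62), 250), (np.int64(61), 260), (np.int64(59), 270), (np.int64(58), 280), (np.int64(62), 290), (np.int64(60), 300), (np.int64(54), 310), (np.int64(52), 320)]
brass 96.5 [154.4 314.9]
trough 2718.5 [367.66298817 202.18135001] ((367.90118408203125, 202.1386260986328), (89.56063842773438, 32.170467376708984), 2.4540317058563232) [ 0.56232048 -0.34868026  0.012     ]
```

View pics/q.png

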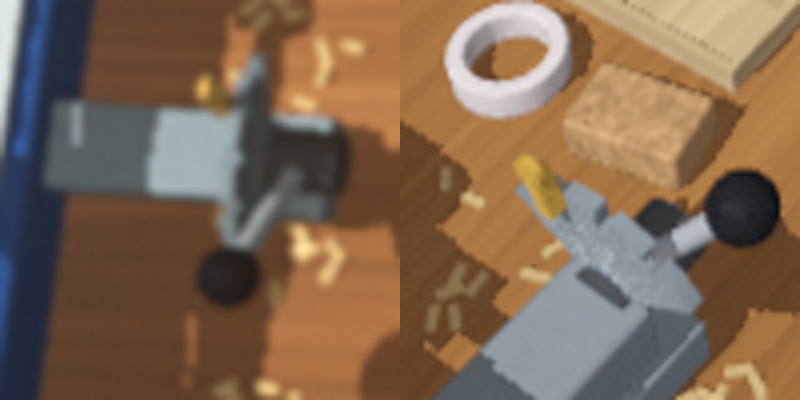

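The crop shows the knob at top px (105,245). The quadrant plate lies on the lathe side of the lever, and the brass marker is at top px (101,208) and side px (154,315).

```bash
python3 - <<'E'
from h import *
T=cv2.cvtColor(cv2.imread("pics/top0.png"),cv2.COLOR_BGR2RGB)
ct,cs=camera_info("top"),camera_info("side")
b,e=tri(ct,(101.4,208),cs,(154.4,314.9));print("brass",b.round(4),e)
for z in(.03,.08,.12):
    p=np.array([onz(ct,u,v,z) for u,v in[(75,150),(73,170),(70,190),(67,210),(64,230),(62,250),(59,270),(58,280)]])
    print(z,np.polyfit(p[:,0],p[:,1],1))
k=np.array([.4101,.3725,.155])
for yaw in np.deg2rad([-4,-6,-8]):
    x=np.array([np.cos(yaw),np.sin(yaw)]);n=np.array([-x[1],x[0]])
    piv=k[:2]+x*.12*np.sin(.658)
    print(np.rad2deg(yaw),"piv",piv,"goal",piv+x*.12*np.sin(.35),"brass rel",(b[:2]-piv)@x,(b[:2]-piv)@n,"ang",np.arctan2((b[:2]-piv)@x,b[2]-.06))
print("wc",camera_info("wrist"),get_obs()["ee_pos"])
E
```

```text
brass [0.5076 0.3988 0.1313] 0.002634095495366933
0.03 [-0.0344713   0.55239477]
0.08 [-0.0344713   0.53020918]
0.12 [-0.0344713  0.5124607]
-4.0 piv [0.48330552 0.36738097] goal [0.52435302 0.36451065] brass rel 0.022026974348359672 0.03307648860052831 ang 0.2995878475566297
-6.000000000000001 piv [0.48308227 0.36482925] goal [0.5240046  0.36052814] brass rel 0.02081449958707099 0.0363861439519632 ang 0.2839926942069473
-8.0 piv [0.48277011 0.36228688] goal [0.5235174  0.35656022] brass rel 0.019487258126623094 0.03965146839184844 ang 0.2667573411049806
wc {'mtx': array([[288.83684621,   0.        , 254.88779508],
       [  0.        , 288.83684621, 188.34319017],
       [  0.        ,   0.        ,   1.        ]]), 'R': array([[ 0.36080917, -0.93263871, -0.00133263],
       [-0.89030368, -0.34485597,  0.29737807],
       [-0.27780586, -0.10611029, -0.95475887]]), 't': array([-0.54915904, -0.0357734 ,  0.39436835])} [ 0.19770092 -0.51293018  0.23516192]
```

```bash
cat >> h.py <<'E'
CMD=None
def go(p,yaw,q=None):
    """print row shift/turn shares from present pose to p with tool x at world yaw (mod pi, deg), tool down"""
    o=get_obs(); R=Rt.from_rotvec(o["eef_rot"]); best=None
    for y in(yaw,yaw+180):
        G=Rt.from_euler('z',y,degrees=True)*Rt.from_rotvec([np.pi,0,0]); d=(R.inv()*G).as_rotvec()
        if best is None or np.linalg.norm(d)<np.linalg.norm(best): best=d
    print("shift",(R.inv().apply(np.array(p)-o["ee_pos"])/.4).round(4),"turn",(best/(np.pi/2)).round(4))
def st():
    o=get_obs(); x=Rt.from_rotvec(o["eef_rot"]).as_matrix()[:,0]
    print("t",round(o["clock"],2),"tcp",o["ee_pos"].round(4),"yaw",round(float(np.degrees(np.arctan2(x[1],x[0]))),2),"F",o["wrist_force"].round(1),"w",round(o["gripper_width"],4),"g",round(o["grip_force"],1),"q",o["joints"].round(2))
E
python3 -c "
from h import *
st();go([.30,-.15,.30],-2)"
```

```text
t 0.1 tcp [ 0.1977 -0.5129  0.2352] yaw 21.07 F [ 0.2  0.3 -0.3] w 0.093 g 0.0 q [-1.29  0.35  1.65 -0.    1.14 -0.08]
shift [ 0.5649 -0.7548 -0.1613] turn [-7.000e-04  1.000e-04  2.564e-01]
```

Emit:
{"fn": "step_arm", "kwargs": {
  "moves": [
    [[0,0,-0.16],[0,0,0],-1],
    [[0.565,-0.755,-0.16],[0,0,0.256],-1],
    [[0.565,-0.755,-0.16],[0,0,0.256],-1],
    [[0.565,-0.755,-0.16],[0,0,0.256],-1],
    [[0.565,-0.755,-0.16],[0,0,0.256],-1],
    [[0.565,-0.755,-0.16],[0,0,0.256],-1],
    [[0.565,-0.755,-0.16],[0,0,0.256],-1],
    [[0.565,-0.755,-0.16],[0,0,0.256],-1],
    [[0.565,-0.755,-0.16],[0,0,0.256],-1],
    [[0.565,-0.755,-0.16],[0,0,0.256],-1]
  ]
}}

```text
clock: 1.35
ee_pos: [0.2998, -0.1512, 0.2995]
eef_rot: [-3.141, 0.057, 0.001]
wrist_force: [0.2, 0.4, -0.3]
gripper_width: 0.0929
grip_force: 0.0
```

```bash
python3 -c "
from h import *
st();go([.405,.25,.30],-2)"
```

```text
t 1.35 tcp [ 0.2998 -0.1512  0.2995] yaw -2.08 F [ 0.2  0.4 -0.3] w 0.0929 g 0.0 q [-0.61 -0.14  2.04 -0.    1.24  1.  ]
shift [ 0.2264 -1.0118 -0.0013] turn [-0.      0.0003 -0.0009]
```

Emit:
{"fn": "step_arm", "kwargs": {
  "moves": [
    [[0.225,-1,0],[0,0,0],-1],
    [[0.225,-1,0],[0,0,0],-1],
    [[0.225,-1,0],[0,0,0],-1],
    [[0.225,-1,0],[0,0,0],-1],
    [[0.225,-1,0],[0,0,0],-1],
    [[0.225,-1,0],[0,0,0],-1],
    [[0.225,-1,0],[0,0,0],-1],
    [[0.225,-1,0],[0,0,0],-1],
    [[0.225,-1,0],[0,0,0],-1]
  ]
}}

```text
clock: 2.48
ee_pos: [0.4041, 0.2452, 0.2993]
eef_rot: [3.14, -0.056, -0.001]
wrist_force: [1.5, -0.5, -0.3]
gripper_width: 0.0931
grip_force: 0.0
```

```bash
python3 -c "
from h import *
st();go([.4101,.3725,.25],-2);go([.4101,.3725,.157],-2)
c,im=shot('wrist');cv2.imwrite('pics/w1.png',im[...,::-1]);H=hsv(im)
for a,p,k in comps(H[...,2]<45,150):print(a,p,cv2.minEnclosingCircle(k),onz(c,*p,.155))
"
```

```text
t 2.48 tcp [0.4041 0.2452 0.2993] yaw -2.06 F [ 1.5 -0.5 -0.3] w 0.0931 g 0.0 q [ 0.45  0.14  1.76 -0.    1.24  2.05]
shift [ 0.0036 -0.3186  0.1229] turn [ 0.0004  0.0005 -0.0007]
shift [ 0.0038 -0.3188  0.3554] turn [ 0.0004  0.0005 -0.0007]
1152.5 [418.84974693 341.82212581] ((422.5, 342.0), 30.8586483001709) [0.18170414 0.04242546 0.155     ]
2761.0 [471.44929373 281.75679102] ((463.5, 283.0), 50.796260833740234) [ 0.26998735 -0.00814824  0.155     ]
6234.5 [ 80.15577298 320.52474136] ((255.5, 326.0), 261.781005859375) [0.23007429 0.47026328 0.155     ]
882.5 [346.02983947 264.60056657] ((347.5, 259.0), 36.89522171020508) [0.29860465 0.14271373 0.155     ]
898.5 [164.0361714  264.58152476] ((163.0, 258.5), 36.67774963378906) [0.30601166 0.35517951 0.155     ]
474.5 [134.95504039 180.00175623] ((132.0, 179.8000030517578), 15.160574913024902) [0.40927023 0.37287365 0.155     ]
```

Emit:
{"fn": "step_arm", "kwargs": {
  "moves": [
    [[0.003,-0.319,0.08],[0,0,0],-1],
    [[0.003,-0.319,0.08],[0,0,0],-1],
    [[0.003,-0.319,0.08],[0,0,0],-1],
    [[0.003,-0.319,0.23],[0,0,0],-1],
    [[0.003,-0.319,0.355],[0,0,0],-1],
    [[0.003,-0.319,0.355],[0,0,0],-1],
    [[0.003,-0.319,0.355],[0,0,0],1],
    [[0.003,-0.319,0.355],[0,0,0],1],
    [[0.003,-0.319,0.355],[0,0,0],1],
    [[0.003,-0.319,0.355],[0,0,0],1],
    [[0.003,-0.319,0.355],[0,0,0],1],
    [[0.003,-0.319,0.355],[0,0,0],1]
  ]
}}

```text
clock: 4.03
ee_pos: [0.4093, 0.374, 0.1576]
eef_rot: [3.141, -0.054, -0.0]
wrist_force: [0.6, 0.3, 0.3]
gripper_width: 0.038
grip_force: 0.0
```

```bash
python3 - <<'E'
from h import *
st();o=get_obs();print(o["ft_torque"])
yaw=np.deg2rad(-2);x=np.array([np.cos(yaw),np.sin(yaw),0]);z=np.array([0,0,1.])
p0=o["ee_pos"];P=p0-.12*(np.sin(-.658)*x+np.cos(.658)*z)
print(P)
for a in(-.4,-.15,.1,.25,.35):
    print(a,end=' ');go(P+.12*(np.sin(a)*x+np.cos(a)*z),-2)
E
```

```text
t 4.03 tcp [0.4093 0.374  0.1576] yaw -1.96 F [0.6 0.3 0.3] w 0.038 g 0.0 q [0.66 0.45 1.71 0.   0.98 2.26]
[ 0.02113648  0.04664946 -0.02799461]
[0.48262441 0.37148849 0.06269816]
-0.4 shift [ 0.0666  0.     -0.039 ] turn [0.     0.     0.0004]
-0.15 shift [ 1.386e-01  1.000e-04 -5.930e-02] turn [0.     0.     0.0004]
0.1 shift [ 2.134e-01  2.000e-04 -6.120e-02] turn [0.     0.     0.0004]
0.25 shift [ 2.577e-01  2.000e-04 -5.330e-02] turn [0.     0.     0.0004]
0.35 shift [ 2.863e-01  2.000e-04 -4.450e-02] turn [0.     0.     0.0004]
```

Emit:
{"fn": "step_arm", "kwargs": {
  "moves": [
    [[0,0,0],[0,0,0],1],
    [[0,0,0],[0,0,0],1],
    [[0,0,0],[0,0,0],1],
    [[0.034,0,-0.023],[0,0,0],1],
    [[0.067,0,-0.039],[0,0,0],1],
    [[0.103,0,-0.052],[0,0,0],1],
    [[0.139,0,-0.059],[0,0,0],1],
    [[0.176,0,-0.062],[0,0,0],1],
    [[0.213,0,-0.061],[0,0,0],1],
    [[0.236,0,-0.058],[0,0,0],1],
    [[0.258,0,-0.053],[0,0,0],1],
    [[0.272,0,-0.049],[0,0,0],1],
    [[0.286,0,-0.0445],[0,0,0],1],
    [[0.286,0,-0.0445],[0,0,0],1],
    [[0.286,0,-0.0445],[0,0,0],1]
  ]
}}

```text
clock: 5.9
ee_pos: [0.525, 0.3691, 0.1757]
eef_rot: [3.14, -0.055, 0.001]
wrist_force: [-0.8, -8.7, -3.2]
gripper_width: 0.0302
grip_force: 30.0
```

```bash
python3 - <<'E'
from h import *
st();ct,T=shot("top");cs,S=shot("side")
cv2.imwrite("pics/s2.png",cv2.resize(np.hstack([T[170:290,50:200],S[250:370,100:250]]),(800,320))[...,::-1])
P=[]
for c,I,r in((ct,T,(170,290,50,200)),(cs,S,(250,370,100,250))):
    for a,p,k in comps(hsv(I)[r[0]:r[1],r[2]:r[3],2]<45,50):print(a,p+[r[2],r[0]],cv2.minEnclosingCircle(k)[1])
E
```

```text
t 5.9 tcp [0.525  0.3691 0.1757] yaw -2.0 F [-0.8 -8.7 -3.2] w 0.0302 g 30.0 q [ 0.54  0.58  1.45 -0.    1.11  2.15]
181.5 [126.41230487 270.80348944] 21.914705276489258
110.5 [112.44645551 191.39819005] 10.78892707824707
232.0 [158.23563218 282.06752874] 15.403021812438965
```

View pics/s2.png

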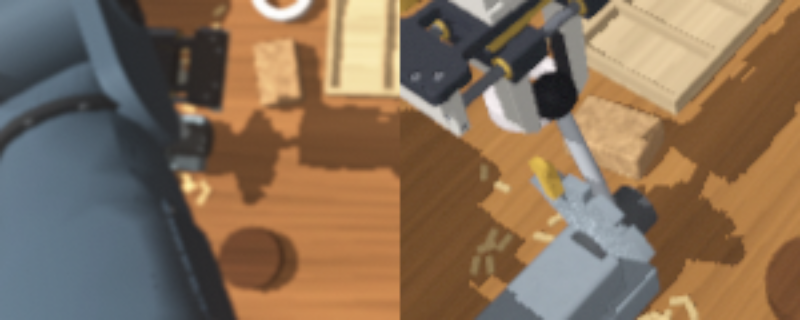

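Gripped and swung: the side view shows the lever now leaning to the brass side (knob ~(555,95) in the crop). I'll release, retreat and re-measure.

Emit:
{"fn": "step_arm", "kwargs": {
  "moves": [
    [[0,0,0],[0,0,0],-1],
    [[0,0,0],[0,0,0],-1],
    [[0,0,0],[0,0,0],-1],
    [[0,0,0],[0,0,0],-1],
    [[0,0,-0.12],[0,0,0],-1],
    [[0,0,-0.3],[0,0,0],-1],
    [[-0.1,0.3,-0.3],[0,0,0],-1],
    [[-0.2,0.8,-0.3],[0,0,0],-1],
    [[-0.2,0.8,-0.3],[0,0,0],-1],
    [[-0.2,0.8,-0.3],[0,0,0],-1],
    [[-0.2,0.8,-0.3],[0,0,0],-1],
    [[-0.2,0.8,-0.3],[0,0,0],-1],
    [[-0.2,0.8,-0.3],[0,0,0],-1],
    [[-0.2,0.8,-0.3],[0,0,0],-1]
  ]
}}

```text
clock: 7.75
ee_pos: [0.433, 0.0537, 0.2955]
eef_rot: [-3.141, 0.053, -0.0]
wrist_force: [-0.6, -0.1, 0.6]
gripper_width: 0.093
grip_force: 0.0
```

```bash
python3 - <<'E'
from h import *
st();ct,T=shot("top");cs,S=shot("side")
cv2.imwrite("pics/t3.png",T[...,::-1]);cv2.imwrite("pics/s3.png",S[...,::-1])
A=[(a,p+[50,170],cv2.minEnclosingCircle(k)[1]) for a,p,k in comps(hsv(T)[170:290,50:200,2]<45,50)]
B=[(a,p+[100,230],cv2.minEnclosingCircle(k)[1]) for a,p,k in comps(hsv(S)[230:370,100:250,2]<45,50)]
print(A,B)
k0=np.array([.4101,.3725,.155])
for a in A:
  for b in B:
    k,e=tri(ct,a[1],cs,b[1])
    if e>.01: continue
    m=(k+k0)/2; d=k-k0; L=np.linalg.norm(d); d/=L
    n=np.cross(d,[0,1,0]); n*=np.sign(n[2]); piv=m-n*np.sqrt(.12**2-L*L/4)
    print("knob",k.round(4),e,"piv",piv.round(4),"ang z",np.arccos(np.clip((k[2]-.06)/.12,-1,1)),"ang piv",np.arctan2(k[0]-piv[0],k[2]-piv[2]),np.arctan2(k0[0]-piv[0],k0[2]-piv[2]))
E
```

```text
t 7.75 tcp [0.433  0.0537 0.2955] yaw -1.94 F [-0.6 -0.1  0.6] w 0.093 g 0.0 q [0.02 0.08 1.85 0.   1.22 1.62]
[] [(129.5, array([159.31917632, 285.65508366]), 8.746527671813965)]
```

```bash
python3 - <<'E'
from h import *
go([.50,-.12,.36],0)
E
```

```text
shift [ 0.1819  0.429  -0.1617] turn [-0.0001  0.0001 -0.021 ]
```

Emit:
{"fn": "step_arm", "kwargs": {
  "moves": [
    [[0.18,0.43,-0.16],[0,0,-0.021],-1],
    [[0.18,0.43,-0.16],[0,0,-0.021],-1],
    [[0.18,0.43,-0.16],[0,0,-0.021],-1],
    [[0.18,0.43,-0.16],[0,0,-0.021],-1],
    [[0.18,0.43,-0.16],[0,0,-0.021],-1],
    [[0.18,0.43,-0.16],[0,0,-0.021],-1]
  ]
}}

```text
clock: 8.6
ee_pos: [0.4985, -0.1199, 0.3589]
eef_rot: [-3.141, -0.0, 0.002]
wrist_force: [0.2, -0.0, -0.6]
gripper_width: 0.0929
grip_force: 0.0
```

```bash
python3 - <<'E'
from h import *
st();ct,T=shot("top");cs,S=shot("side");cw,W=shot("wrist")
np.savez("pics/w4.npz",W=W,T=T,S=S,R=cw["R"],t=cw["t"],mtx=cw["mtx"])
cv2.imwrite("pics/w4.png",cv2.resize(W,(800,600))[...,::-1])
A=[(a,p+[50,170],cv2.minEnclosingCircle(k)[1]) for a,p,k in comps(hsv(T)[170:290,50:200,2]<45,50)]
B=[(a,p+[100,230],cv2.minEnclosingCircle(k)[1]) for a,p,k in comps(hsv(S)[230:370,100:250,2]<45,50)]
print(A,B)
k0=np.array([.4101,.3725,.155])
for a in A:
  for b in B:
    k,e=tri(ct,a[1],cs,b[1])
    if e>.01: continue
    m=(k+k0)/2; d=k-k0; L=np.linalg.norm(d); d/=L
    n=np.cross(d,[0,1,0]); n*=np.sign(n[2]); piv=m-n*np.sqrt(.12**2-L*L/4)
    print("knob",k.round(4),e,"piv",piv.round(4),"ang z",np.arccos(np.clip((k[2]-.06)/.12,-1,1)),"ang piv",np.arctan2(k[0]-piv[0],k[2]-piv[2]),np.arctan2(k0[0]-piv[0],k0[2]-piv[2]))
E
```

```text
t 8.6 tcp [ 0.4985 -0.1199  0.3589] yaw 0.02 F [ 0.2 -0.  -0.6] w 0.0929 g 0.0 q [-0.33  0.18  1.57  0.    1.39  1.24]
[] [(198.0, array([157.31734007, 285.43097643]), 8.642706871032715)]
```

View pics/w4.png

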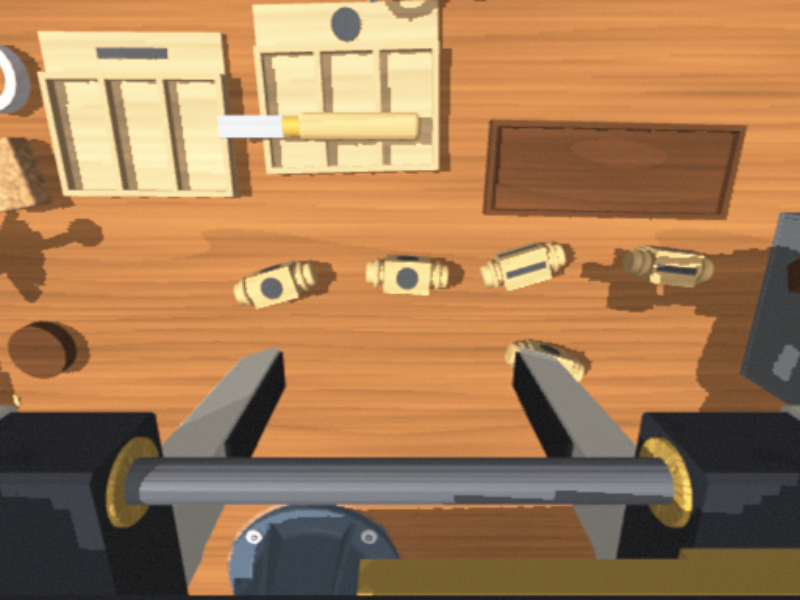

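The wrist view (800x600) shows the chisel from its blade tip at (218,126) to its handle end at (418,126). The bar tray's front corners are at (66,195) and (233,195), the disc tray's at (268,173) and (440,173), and the trough runs from (488,122) to (745,217). The five pillars have clear tags.

```bash
cat >> h.py <<'E'
def planerect(c,k,z):
    P=np.array([onz(c,*q[0],z)[:2] for q in k],np.float32)
    (cx,cy),(w,h),a=cv2.minAreaRect(P); 
    if h>w: w,h,a=h,w,a+90
    return np.round([cx,cy,w,h],4),round((a+90)%180-90,1)
def pillars(c,W,roi=None):
    H=hsv(W); p=((H[...,0]>14)&(H[...,0]<30)&(H[...,1]<150)&(H[...,2]>110)).astype(np.uint8)
    p=cv2.morphologyEx(p,cv2.MORPH_OPEN,np.ones((3,3),np.uint8))
    for a,q,k in comps(p,300,8000):
        r,an=planerect(c,k,.022)
        if .07<r[2]<.115 and .03<r[3]<.06:
            m=np.zeros(p.shape,np.uint8);cv2.drawContours(m,[k],-1,1,-1)
            t=max(comps(m&(H[...,1]<80)&(H[...,2]<130),8),key=lambda s:s[0],default=None)
            print("pillar px",q.round(),"rect",r,an,"tag",None if t is None else (t[0],onz(c,*t[1],.036)[:2].round(4),planerect(c,t[2],.036)))
E
python3 - <<'E'
from h import *
d=np.load("pics/w4.npz");c=dict(R=d["R"],t=d["t"],mtx=d["mtx"]);W=d["W"];s=1.5625
pillars(c,W)
H=hsv(W)
for a,q,k in comps((H[...,1]<60)&(H[...,2]>170),300,1500):print("white",a,q.round(),planerect(c,k,.031))
e=lambda u,v,z:onz(c,u/s,v/s,z)[:2].round(4)
print("chis",e(218,126,.031),e(418,126,.040),e(300,126,.04),"hand edges",e(360,112,.04),e(360,139,.04))
r=int(126/s)
print("col handle",[tuple(W[y,230]) for y in range(66,94)])
for n,z in(("mark",.01),):
    for a,q,k in comps((H[...,1]<80)&(H[...,2]<130)&(np.arange(384)[:,None]<45),100):print(n,a,q.round(1),planerect(c,k,.012))
for nm,P in dict(bar=[(40,32),(222,32),(233,191),(66,191)],disc=[(253,5),(437,5),(440,169),(268,169)]).items():
    print(nm,[e(u,v,.018) for u,v in P])
tr=(H[...,2]<135)&(H[...,0]<20)&(H[...,1]>120);tr[:70]=0;tr[142:]=0;tr[:,:300]=0
for a,q,k in comps(tr,1000):print("trough",planerect(c,k,.012))
ct,cs=camera_info("top"),camera_info("side")
for x in((.525,.3691,.173),):
    for c_ in(ct,cs):
        p=c_["mtx"]@(c_["R"]@x+c_["t"]);print("pred",p[:2]/p[2])
T=d["T"];print(hsv(T)[203:213,98:120,2])
E
```

```text
pillar px [384. 338.] rect [ 0.0976 -0.3998  0.106   0.0512] 26.7 tag (497.0, array([ 0.1137, -0.3853]), (array([ 0.1127, -0.3912,  0.1004,  0.0497]), 26.7))
pillar px [176. 182.] rect [0.4409 0.0199 0.098  0.0433] -73.9 tag (109.5, array([0.4415, 0.0199]), (array([0.4413, 0.0201, 0.0214, 0.0209]), -29.0))
pillar px [260. 176.] rect [ 0.4527 -0.1287  0.092   0.0445] 87.3 tag (111.5, array([ 0.4531, -0.1285]), (array([ 0.4526, -0.1282,  0.0212,  0.0205]), 0.1))
pillar px [427. 170.] rect [ 0.4622 -0.4183  0.1041  0.0413] 80.8 tag (73.0, array([ 0.463 , -0.4201]), (array([ 0.463 , -0.4201,  0.043 ,  0.0067]), 82.6))
pillar px [335. 170.] rect [ 0.4617 -0.2576  0.0945  0.0456] -77.0 tag (51.5, array([ 0.463 , -0.2574]), (array([ 0.4628, -0.2573,  0.0405,  0.0056]), -72.7))
pillar px [  7. 115.] rect [0.5572 0.2821 0.0765 0.0323] -14.7 tag None
white 532.0 [159.  80.] (array([0.609 , 0.0292, 0.0653, 0.0204]), -89.9)
chis [0.608  0.0605] [ 0.6079 -0.1385] [ 0.6077 -0.0231] hand edges [ 0.6205 -0.0821] [ 0.5958 -0.0815]
col handle [(np.uint8(252), np.uint8(237), np.uint8(183)), (np.uint8(2
[... 1976 characters left out ...]
1  40  39  38  39  49  74 108
  150 187 198 197]
 [127 172 213 203 147 104  81  57  45  41  38  39  40  41  49  64  86 117
  157 192 204 203]
 [134 193 235 215 155 126 111  90  78  60  45  47  56  65  71  81  99 130
  171 202 210 210]
 [132 186 225 201 149 135 127 118 114  88  64  68  88  99  97  93 103 145
  190 211 218 221]
 [122 163 192 172 136 132 129 117 109  91  80  86 106 118 111 100 103 142
  189 212 226 234]
 [111 130 149 143 129 129 123 107  97  88  85  85  99 114 118 107 100 124
  165 199 226 239]
 [116 120 130 135 139 139 130 119 110 104  96  85  83 103 120 115 101 104
  131 171 206 227]
 [156 157 159 154 155 154 150 145 141 137 116  89  76  89 117 123 110  98
  105 137 170 194]]
```

```bash
python3 - <<'E'
from h import *
d=np.load("pics/w4.npz");ct,cs=camera_info("top"),camera_info("side")
f=lambda I,r,t:[(a,p+[r[2],r[0]],cv2.minEnclosingCircle(k)) for a,p,k in comps(hsv(I)[r[0]:r[1],r[2]:r[3],2]<t,30)]
A=f(d["T"],(185,209,100,122),60);B=f(d["S"],(265,310,140,180),60);print(A,B)
for a in A:
  for b in B:
    k,e=tri(ct,a[1],cs,b[1]);print(k,e,np.arccos(np.clip((k[2]-.06)/.12,-1,1)),np.arcsin((k[0]-.483)/.12))
go([.608,-.071,.12],90);go([.608,-.071,.045],90)
E
```

```text
[(82.0, array([108.7804878, 202.       ]), ((8.681818008422852, 17.0), 5.681918144226074))] [(211.0, array([157.19115324, 285.43127962]), ((17.18852424621582, 20.540983200073242), 8.945306777954102))]
[0.519971   0.36791248 0.17065535] 0.00030619471169549776 0.39725133716794525 0.31318646167122066
shift [ 0.2736 -0.123   0.5983] turn [-2.000e-04  0.000e+00 -9.999e-01]
shift [ 0.2737 -0.123   0.7858] turn [-2.000e-04  0.000e+00 -9.999e-01]
```

```bash
python3 - <<'E'
from h import *
go([.44,.18,.36],0);go([.44,.30,.34],0)
E
```

```text
shift [-0.1464 -0.7507 -0.0015] turn [-0.0001  0.0001  0.0001]
shift [-0.1464 -1.0506  0.0485] turn [-0.0001  0.0001  0.0001]
```

Emit:
{"fn": "step_arm", "kwargs": {
  "moves": [
    [[-0.146,-1,0.03],[0,0,0],-1],
    [[-0.146,-1,0.03],[0,0,0],-1],
    [[-0.146,-1,0.03],[0,0,0],-1],
    [[-0.146,-1,0.03],[0,0,0],-1],
    [[-0.146,-1,0.03],[0,0,0],-1],
    [[-0.146,-1,0.03],[0,0,0],-1],
    [[-0.146,-1,0.03],[0,0,0],-1],
    [[-0.146,-1,0.03],[0,0,0],-1],
    [[-0.146,-1,0.03],[0,0,0],-1]
  ]
}}

```text
clock: 9.88
ee_pos: [0.4408, 0.2783, 0.3475]
eef_rot: [3.141, -0.002, 0.0]
wrist_force: [0.2, -0.1, 0.7]
gripper_width: 0.0928
grip_force: 0.0
```

```bash
python3 -c "
from h import *
st();c,W=shot('wrist');np.savez('pics/w5.npz',W=W,**c)
for a,p,k in comps(hsv(W)[...,2]<45,100,3000):print(a,p,cv2.minEnclosingCircle(k))"
```

```text
t 9.88 tcp [0.4408 0.2783 0.3475] yaw -0.06 F [ 0.2 -0.1  0.7] w 0.0928 g 0.0 q [ 0.47  0.2   1.57 -0.    1.37  2.05]
1151.0 [418.46539241 341.95786273] ((422.0, 342.5), 30.1870174407959)
2778.5 [471.39349769 281.75592346] ((463.5, 283.0), 50.796260833740234)
889.5 [346.10736369 264.6651677 ] ((347.5, 259.0), 36.89522171020508)
909.5 [163.9571193  264.70661536] ((163.39634704589844, 258.7073059082031), 36.68046188354492)
142.5 [ 46.58011696 148.33216374] ((45.0, 148.0), 17.49295425415039)
448.5 [172.68970643 103.03864734] ((170.5, 102.5), 15.182326316833496)
```

Emit:
{"fn": "step_arm", "kwargs": {
  "moves": [
    [[0,-0.25,0],[0,0,0],-1],
    [[0,-0.25,0],[0,0,0],-1],
    [[0,-0.25,0],[0,0,0],-1],
    [[0,-0.25,0],[0,0,0],-1]
  ]
}}

```text
clock: 10.42
ee_pos: [0.4414, 0.3776, 0.3475]
eef_rot: [3.141, -0.004, -0.0]
wrist_force: [-0.8, 0.6, -0.4]
gripper_width: 0.0929
grip_force: 0.0
```

```bash
python3 -c "
from h import *
st();c,W=shot('wrist');np.savez('pics/w6.npz',W=W,**c)
for a,p,k in comps(hsv(W)[...,2]<45,100,3000):print(a,p,cv2.minEnclosingCircle(k))
cv2.imwrite('pics/w56.png',np.hstack([cv2.resize(np.load('pics/w5.npz')['W'],(400,300)),cv2.resize(W,(400,300))])[...,::-1])"
```

```text
t 10.43 tcp [0.4414 0.3776 0.3475] yaw -0.13 F [-0.8  0.6 -0.4] w 0.0929 g 0.0 q [ 0.63  0.32  1.42 -0.    1.4   2.2 ]
1977.0 [443.20392851 341.32304839] ((453.0, 345.0), 59.03398895263672)
2784.5 [471.20314838 281.74184474] ((463.5, 283.0), 50.796260833740234)
890.0 [346.05898876 264.58146067] ((346.70245361328125, 258.9049072265625), 36.45966720581055)
925.0 [164.0172973  264.73513514] ((163.0, 259.0), 37.12152099609375)
137.0 [125.33211679 146.30170316] ((123.52941131591797, 147.4705810546875), 12.062504768371582)
582.5 [262.80972818 103.25007153] ((263.1914978027344, 103.57447052001953), 14.919905662536621)
295.0 [101.19435028 114.62937853] ((101.5, 116.5), 32.810157775878906)
```

View pics/w56.png

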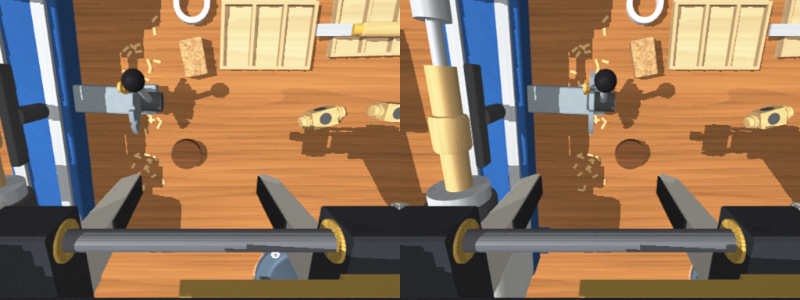

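The knob is at (133,80) in the left half and (604,80) in the right, with the bracket just below it. I'll triangulate from these two views.

```bash
python3 - <<'E'
from h import *
a,b=np.load("pics/w5.npz"),np.load("pics/w6.npz")
for p,q in(((170.5,102.5),(263.2,103.6)),((172,102.8),(263,103.4))):
    k,e=tri(a,p,b,q);print(k.round(4),round(e,4))
    k0=np.array([.4097,.3727,.155]);m=(k+k0)/2;d=k-k0;L=np.linalg.norm(d);n=np.cross(d/L,[0,1,0]);n*=np.sign(n[2])
    piv=m-n*np.sqrt(.0144-L*L/4);print("piv",piv.round(4),"ang",np.arctan2(k[0]-piv[0],k[2]-piv[2]),"yaw",np.degrees(np.arctan2(d[1],d[0])))
# bracket & quadrant view
W=b["W"];cv2.imwrite("pics/q6.png",np.hstack([cv2.resize(a["W"][70:180,95:205],(400,400),interpolation=cv2.INTER_CUBIC),cv2.resize(W[70:180,165:275],(400,400),interpolation=cv2.INTER_CUBIC)])[...,::-1])
for c in(a,b):
    H=hsv(c["W"]);m=(abs(H[...,0].astype(int)-22)<6)&(H[...,1]>150)&(np.arange(384)[:,None]<140)
    for s in comps(m,5,300):print("brass",s[0],s[1].round(1))
E
```

```text
[0.5199 0.369  0.1763] 0.0005
piv [0.4849 0.3709 0.0616] ang 0.2958271764530805 yaw -1.9169757345437117
[0.5197 0.3691 0.1704] 0.0
piv [0.4794 0.3709 0.0574] ang 0.3430037986568198 yaw -1.8888987354494786
brass 73.5 [156.1 112.9]
brass 103.0 [456.9  38.6]
brass 54.5 [238.4 113.7]
```

View pics/q6.png

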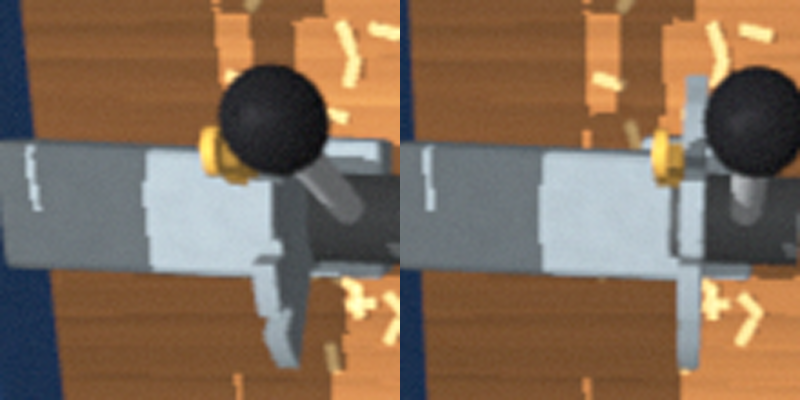

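```bash
python3 - <<'E'
from h import *
a,b=np.load("pics/w5.npz"),np.load("pics/w6.npz")
ct,cs=camera_info("top"),camera_info("side")
print("brass w6-side",tri(b,(238.4,113.6),cs,(154.4,314.9)), "w6-top",tri(b,(238.4,113.6),ct,(101.4,208)))
print("knob w6-side",tri(b,(263.2,103.4),cs,(157.2,285.4)),"w5-side",tri(a,(170.3,102.8),cs,(157.2,285.4)),"w6-top",tri(b,(263.2,103.4),ct,(108.8,201.5)))
for z in(.1,.11,.12):print(z,onz(b,243.4,90.6,z),onz(b,244.2,171.2,z))
E
```

```text
brass w6-side (array([0.50692092, 0.39814192, 0.13050087]), np.float64(0.0004208196666164891)) w6-top (array([0.50766985, 0.39777094, 0.13705247]), np.float64(0.0007017999114380073))
knob w6-side (array([0.51961785, 0.36866151, 0.17164321]), np.float64(0.0005515256918045569)) w5-side (array([0.51919034, 0.36961069, 0.17301875]), np.float64(0.0016095577492502432)) w6-top (array([0.52051125, 0.36850682, 0.16977883]), np.float64(0.001667532537864307))
0.1 [0.53470469 0.39294109 0.1       ] [0.42628112 0.39319477 0.1       ]
0.11 [0.5344632  0.39256308 0.11      ] [0.42875885 0.3928104  0.11      ]
0.12 [0.5342217  0.39218507 0.12      ] [0.43123658 0.39242603 0.12      ]
```

Three independent cues put the lever at 0.33–0.35 rad (pivot x≈0.481, knob x≈0.520), so it sits in the marked notch. Next is the chisel.

Emit:
{"fn": "step_arm", "kwargs": {
  "moves": [
    [[0.2,1,0.3],[0,0,0],-1],
    [[0.2,1,0.3],[0,0,-0.6],-1],
    [[0.42,1,0.3],[0,0,-1],-1],
    [[0.42,1,0.3],[0,0,-1],-1],
    [[0.42,1,0.3],[0,0,-1],-1],
    [[0.42,1,0.3],[0,0,-1],-1],
    [[0.42,1,0.3],[0,0,-1],-1],
    [[0.42,1,0.3],[0,0,-1],-1],
    [[0.42,1,0.3],[0,0,-1],-1],
    [[0.42,1,0.3],[0,0,-1],-1],
    [[0.42,1,0.3],[0,0,-1],-1],
    [[0.42,1,0.3],[0,0,-1],-1]
  ]
}}

```text
clock: 11.98
ee_pos: [0.6083, -0.022, 0.2277]
eef_rot: [2.227, 2.216, 0.0]
wrist_force: [0.6, 0.0, 1.2]
gripper_width: 0.093
grip_force: 0.0
```

```bash
python3 -c "
from h import *
st();go([.608,-.071,.045],90)"
```

```text
t 11.97 tcp [ 0.6083 -0.022   0.2277] yaw 89.71 F [0.6 0.  1.2] w 0.093 g 0.0 q [-0.11  0.46  1.5  -0.    1.18 -0.11]
shift [-1.225e-01 -2.000e-04  4.569e-01] turn [ 0.0002  0.     -0.0032]
```

Emit:
{"fn": "step_arm", "kwargs": {
  "moves": [
    [[-0.123,0,0.15],[0,0,-0.003],-1],
    [[-0.123,0,0.15],[0,0,-0.003],-1],
    [[-0.123,0,0.3],[0,0,-0.003],-1],
    [[-0.123,0,0.4],[0,0,-0.003],-1],
    [[-0.123,0,0.457],[0,0,-0.003],-1],
    [[-0.123,0,0.457],[0,0,-0.003],-1],
    [[-0.123,0,0.457],[0,0,-0.003],1],
    [[-0.123,0,0.457],[0,0,-0.003],1],
    [[-0.123,0,0.457],[0,0,-0.003],1],
    [[-0.123,0,0.457],[0,0,-0.003],1],
    [[-0.123,0,0.457],[0,0,-0.003],1],
    [[-0.123,0,0.457],[0,0,-0.003],1],
    [[-0.123,0,0.457],[0,0,-0.003],1],
    [[-0.123,0,0.457],[0,0,-0.003],1],
    [[-0.123,0,0.457],[0,0,-0.003],1],
    [[-0.123,0,0.37],[0,0,-0.003],1],
    [[-0.123,0,0.25],[0,0,-0.003],1],
    [[-0.123,0,0.15],[0,0,-0.003],1]
  ]
}}

```text
clock: 14.22
ee_pos: [0.6084, -0.0706, 0.1689]
eef_rot: [2.218, 2.225, 0.0]
wrist_force: [0.6, -0.3, -1.3]
gripper_width: 0.0257
grip_force: 30.0
```

```bash
python3 - <<'E'
from h import *
st()
# gripped chisel point +8 -> trough centre is chisel x=+40: blade toward +y, so TCP = centre -32mm along trough axis
a=np.radians(88.9);p=np.array([.5651,-.3455])-.032*np.array([np.cos(a),np.sin(a)])
print(p);go([*p,.12],88.9);go([*p,.035],88.9)
E
```

```text
t 14.22 tcp [ 0.6084 -0.0706  0.1689] yaw 90.19 F [ 0.6 -0.3 -1.3] w 0.0257 g 30.0 q [-0.19  0.53  1.55  0.    1.06 -0.2 ]
[ 0.56448568 -0.3774941 ]
shift [-0.7667 -0.1124  0.1223] turn [0.0001 0.     0.0144]
shift [-0.7667 -0.1125  0.3348] turn [0.0001 0.     0.0144]
```

Emit:
{"fn": "step_arm", "kwargs": {
  "moves": [
    [[-0.767,-0.112,0],[0,0,0.014],1],
    [[-0.767,-0.112,0],[0,0,0.014],1],
    [[-0.767,-0.112,0],[0,0,0.014],1],
    [[-0.767,-0.112,0],[0,0,0.014],1],
    [[-0.767,-0.112,0],[0,0,0.014],1],
    [[-0.767,-0.112,0],[0,0,0.014],1],
    [[-0.767,-0.112,0],[0,0,0.014],1],
    [[-0.767,-0.112,0.12],[0,0,0.014],1],
    [[-0.767,-0.112,0.2],[0,0,0.014],1]
  ]
}}

```text
clock: 15.35
ee_pos: [0.5647, -0.3756, 0.0857]
eef_rot: [-2.239, -2.202, 0.0]
wrist_force: [0.4, 0.4, -3.6]
gripper_width: 0.0258
grip_force: 30.0
```

```bash
python3 - <<'E'
from h import *
st();cs,S=shot("side");cw,W=shot("wrist");a=np.radians(88.9);p=np.array([.5651,-.3455])-.032*np.array([np.cos(a),np.sin(a)]);go([*p,.035],88.9)
cv2.imwrite('pics/w7.png',np.hstack([cv2.resize(S,(400,300)),cv2.resize(W,(400,300))])[...,::-1])
E
```

```text
t 15.35 tcp [ 0.5647 -0.3756  0.0857] yaw 89.04 F [ 0.4  0.4 -3.6] w 0.0258 g 30.0 q [-0.66  0.75  1.4   0.    1.   -0.64]
shift [-0.0071  0.0032  0.1221] turn [-0.0033 -0.0026  0.0015]
```

View pics/w7.png

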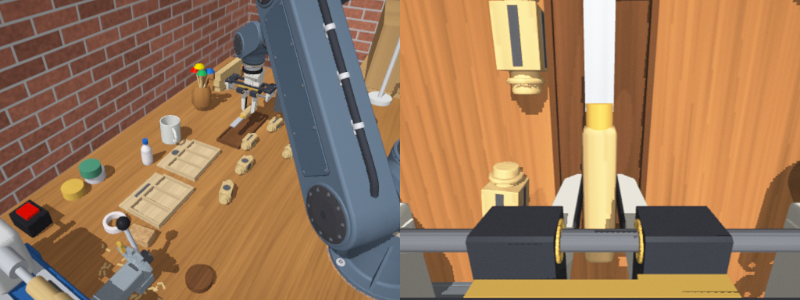

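The side view shows the gripper over the trough. The wrist view shows the chisel gripped at its handle (600,190), blade up, parallel to the trough and inside its walls. I'll lower it and release.

Emit:
{"fn": "step_arm", "kwargs": {
  "moves": [
    [[-0.007,0.003,0.07],[0,0,0],1],
    [[-0.007,0.003,0.1],[0,0,0],1],
    [[-0.007,0.003,0.116],[0,0,0],1],
    [[-0.007,0.003,0.125],[0,0,0],1],
    [[-0.007,0.003,0.125],[0,0,0],1],
    [[-0.007,0.003,0.125],[0,0,0],0],
    [[-0.007,0.003,0.125],[0,0,0],0],
    [[-0.007,0.003,0.125],[0,0,0],0],
    [[-0.007,0.003,0.125],[0,0,0],0],
    [[-0.007,0.003,0.06],[0,0,0],0],
    [[-0.007,0.003,-0.05],[0,0,0],-1],
    [[-0.007,0.003,-0.2],[0,0,0],-1],
    [[-0.007,0.003,-0.35],[0,0,0],-1],
    [[-0.007,0.003,-0.5],[0,0,0],-1],
    [[-0.007,0.003,-0.6],[0,0,0],-1],
    [[-0.007,0.003,-0.6],[0,0,0],-1],
    [[-0.007,0.003,-0.6],[0,0,0],-1]
  ]
}}

```text
clock: 17.58
ee_pos: [0.5656, -0.3802, 0.3262]
eef_rot: [-2.241, -2.199, 0.0]
wrist_force: [-0.2, -0.5, -0.0]
gripper_width: 0.093
grip_force: 0.0
```

```bash
python3 - <<'E'
from h import *
st();cw,W=shot("wrist");cs,S=shot("side")
cv2.imwrite('pics/w8.png',np.hstack([cv2.resize(S,(400,300)),cv2.resize(W,(400,300))])[...,::-1])
H=hsv(W)
for a,q,k in comps((H[...,1]<60)&(H[...,2]>170),200,4000):print("white",a,q.round(),planerect(cw,k,.02))
go([.50,.03,.40],0)
E
```

```text
t 17.57 tcp [ 0.5656 -0.3802  0.3262] yaw 88.93 F [-0.2 -0.5 -0. ] w 0.093 g 0.0 q [-0.66  0.54  1.15  0.    1.46 -0.64]
white 1261.5 [363. 252.] (array([ 0.7511, -0.562 ,  0.1605,  0.0444]), -47.8)
white 1393.5 [146. 254.] (array([ 0.3732, -0.5659,  0.1736,  0.0688]), 37.6)
white 590.0 [256.  88.] (array([ 0.5691, -0.2821,  0.0652,  0.0211]), 88.7)
shift [ 1.0226 -0.1831 -0.1838] turn [-2.000e-03  3.000e-04  9.882e-01]
```

View pics/w8.png

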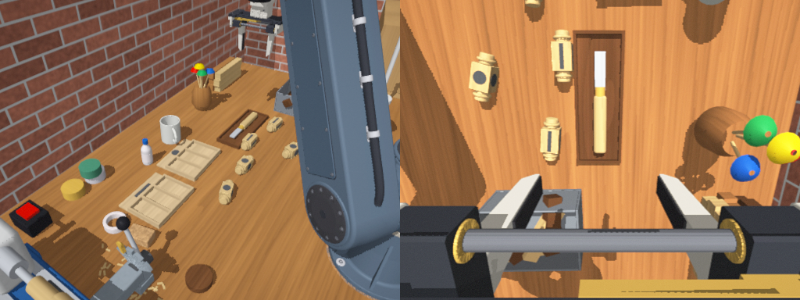

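The chisel lies lengthwise in the trough (599,100 in the right half). Now I'll survey the trays and pillars from above.

Emit:
{"fn": "step_arm", "kwargs": {
  "moves": [
    [[0.3,0,-0.18],[0,0,0.1],-1],
    [[1,-0.18,-0.18],[0,0,0.98],-1],
    [[1,-0.18,-0.18],[0,0,0.98],-1],
    [[1,-0.18,-0.18],[0,0,0.98],-1],
    [[1,-0.18,-0.18],[0,0,0.98],-1],
    [[1,-0.18,-0.18],[0,0,0.98],-1],
    [[1,-0.18,-0.18],[0,0,0.98],-1],
    [[1,-0.18,-0.18],[0,0,0.98],-1],
    [[1,-0.18,-0.18],[0,0,0.98],-1],
    [[1,-0.18,-0.18],[0,0,0.98],-1],
    [[1,-0.18,-0.18],[0,0,0.98],-1]
  ]
}}

```text
clock: 19.05
ee_pos: [0.5012, 0.0207, 0.3989]
eef_rot: [-3.141, -0.023, 0.002]
wrist_force: [-0.2, -0.1, -0.3]
gripper_width: 0.0932
grip_force: 0.0
```

```bash
python3 - <<'E'
from h import *
st();c,W=shot("wrist");np.savez("pics/w9.npz",W=W,**c)
pillars(c,W)
cv2.imwrite('pics/w9.png',cv2.resize(W[:230],(800,359),interpolation=cv2.INTER_CUBIC)[...,::-1])
E
```

```text
t 19.05 tcp [0.5012 0.0207 0.3989] yaw 0.85 F [-0.2 -0.1 -0.3] w 0.0932 g 0.0 q [-0.05  0.14  1.53  0.    1.48  1.5 ]
pillar px [410. 227.] rect [ 0.3435 -0.2924  0.1057  0.0441] 68.5 tag (79.5, array([ 0.3436, -0.2945]), (array([ 0.3436, -0.2944,  0.0217,  0.0204]), -36.0))
pillar px [256. 177.] rect [0.4417 0.0197 0.0927 0.0454] -74.4 tag (94.0, array([0.442, 0.019]), (array([0.4413, 0.0192, 0.0211, 0.0204]), 0.9))
pillar px [334. 173.] rect [ 0.453  -0.1291  0.0968  0.0435] 87.5 tag (98.0, array([ 0.4535, -0.1294]), (array([ 0.4533, -0.1295,  0.0214,  0.0202]), 5.4))
pillar px [487. 170.] rect [ 0.4636 -0.4149  0.1027  0.0398] 82.0 tag (69.0, array([ 0.4636, -0.4207]), (array([ 0.4638, -0.4202,  0.0431,  0.0075]), 82.5))
pillar px [408. 150.] rect [ 0.4974 -0.2592  0.1021  0.0401] 88.2 tag (44.5, array([ 0.4991, -0.2601]), (array([ 0.4999, -0.2603,  0.04  ,  0.0054]), -89.1))
```

View pics/w9.png

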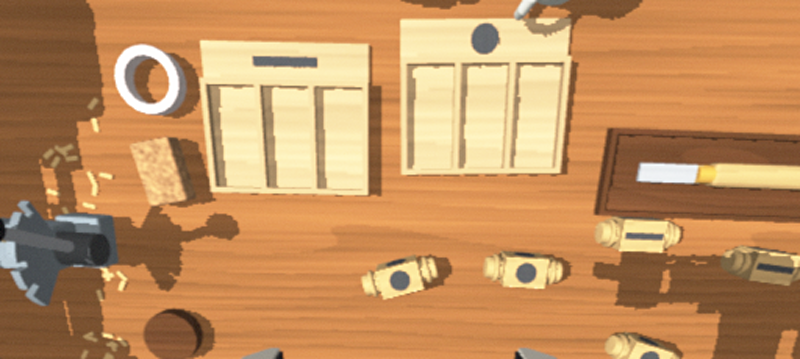

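The view shows both empty trays. The dividers run in crop px (262,86)-(269,190) and (316,88)-(320,190) for the bar tray, and (462,64)-(457,170) and (513,64)-(511,168) for the disc tray. The nearer bar pillar has been knocked to (640,235).

```bash
python3 - <<'E'
from h import *
c=np.load("pics/w9.npz");W=c["W"];s=1.5625
e=lambda u,v,z=.018:onz(c,u/s,v/s,z)[:2].round(4)
print("bar div",e(262,86),e(269,190),e(316,88),e(320,190),"outer",e(206,84),e(212,192),e(370,85),e(366,192))
print("disc div",e(462,64),e(457,170),e(513,64),e(511,168),"outer",e(406,64),e(404,174),e(571,60),e(563,173))
H=hsv(W)
for a,q,k in comps((H[...,1]<80)&(H[...,2]<130)&(np.arange(384)[:,None]<50),80,600):print("mark",a,q.round(1),onz(c,*q,.006)[:2],onz(c,*q,.018)[:2])
# pale tray contour hull corners
p=((H[...,0]>14)&(H[...,0]<30)&(H[...,1]<150)&(H[...,2]>110)).astype(np.uint8)
for a,q,k in comps(cv2.morphologyEx(p,cv2.MORPH_CLOSE,np.ones((5,5),np.uint8)),4000):
    h=cv2.convexHull(k);ap=cv2.approxPolyDP(h,5,True)[:,0];print("hull",a,[(tuple(x),e(x[0]*s,x[1]*s)) for x in ap])
cv2.imwrite('pics/tr.png',cv2.resize(W[5:130,120:380],(800,385),interpolation=cv2.INTER_CUBIC)[...,::-1])
E
```

```text
bar div [0.6518 0.1709] [0.5421 0.1709] [0.6508 0.1127] [0.543  0.1122] outer [0.6528 0.2311] [0.5387 0.2368] [0.6547 0.0543] [0.5416 0.0592]
disc div [ 0.6767 -0.0437] [ 0.5678 -0.0444] [ 0.6776 -0.0981] [ 0.571  -0.1056] outer [0.6758 0.0159] [0.5624 0.0158] [ 0.6824 -0.1593] [ 0.5665 -0.1653]
mark 165.0 [181.9  38.9] [0.67879795 0.14822855] [0.67673042 0.14545246]
mark 222.0 [309.9  24.2] [ 0.70459188 -0.0676371 ] [ 0.70195543 -0.06565204]
hull 6766.0 [((np.int32(511), np.int32(352)), array([ 0.0266, -0.5869])), ((np.int32(511), np.int32(380)), array([-0.0598, -0.6113])), ((np.int32(228), np.int32(380)), array([-0.0715,  0.0775])), ((np.int32(231), np.int32(358)), array([-0.0026,  0.0696])), ((np.int32(368), np.int32(324)), array([ 0.1014, -0.2411])), ((np.int32(397), np.int32(323)), array([ 0.1053, -0.3062]))]
hull 10264.5 [((np.int32(128), np.int32(25)), array([0.6959, 0.2326])), ((np.int32(234), np.int32(27)), array([0.6958, 0.0588])), ((np.int32(236), np.int32(123)), array([0.5415, 0.056 ])), ((np.int32(134), np.int32(122)), array([0.5402, 0.2397]))]
hull 10700.0 [((np.int32(363), np.int32(0)), array([ 0.7378, -0.1482])), ((np.int32(358), np.int32(110)), array([ 0.5677, -0.1611])), ((np.int32(256), np.int32(111)), array([0.563 , 0.0203])), ((np.int32(256), np.int32(12)), array([0.7181, 0.023 ]))]
```

View pics/tr.png

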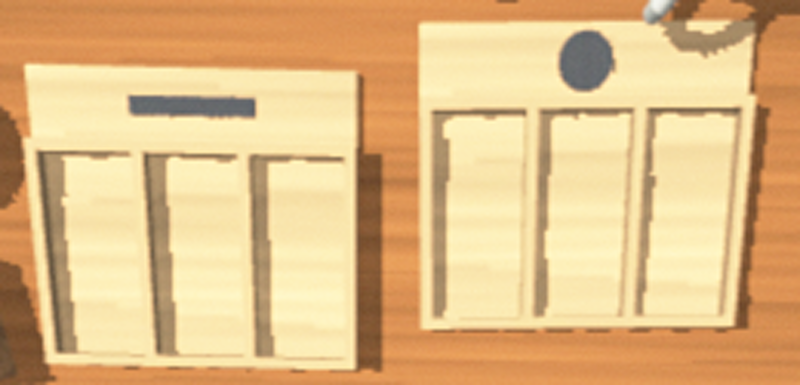

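The tray crop shows the wall tops clearly. Bar dividers run (142,152)-(152,355) and (248,155)-(253,355); disc dividers run (531,110)-(530,320) and (643,110)-(631,320).

```bash
python3 - <<'E'
from h import *
c=np.load("pics/w9.npz");s=800/260
e=lambda u,v,z=.018:onz(c,120+u/s,5+v/s,z)[:2]
for n,L in dict(bar=[((38,151),(55,354)),((142,152),(152,355)),((248,155),(253,355)),((346,157),(346,355))],
                disc=[((433,110),(433,318)),((531,110),(530,318)),((641,110),(629,318)),((738,108),(726,318))]).items():
    ys=[];cen=[]
    for a,b in L:
        A,B=e(*a),e(*b);cen.append((A+B)/2);print(n,A.round(4),B.round(4),"len",round(np.linalg.norm(A-B),4),"yaw",round(np.degrees(np.arctan2((A-B)[1],(A-B)[0])),1))
    cen=np.array(cen);print("mid",cen.mean(0).round(4),"span",np.diff(cen[:,1]).round(4),"slope",np.degrees(np.polyfit(cen[:,1],cen[:,0],1)[0]))
E
```

```text
bar [0.6523 0.2303] [0.5438 0.2324] len 0.1086 yaw -1.1
bar [0.6527 0.1734] [0.5441 0.1757] len 0.1086 yaw -1.2
bar [0.6522 0.1154] [0.5451 0.1167] len 0.1071 yaw -0.7
bar [0.652  0.0616] [0.546  0.0624] len 0.1061 yaw -0.4
mid [0.5985 0.146 ] span [-0.0568 -0.0585 -0.054 ] slope -0.3116826430791263
disc [0.6761 0.0144] [0.5677 0.012 ] len 0.1085 yaw 1.3
disc [ 0.677  -0.0386] [ 0.5686 -0.044 ] len 0.1085 yaw 2.9
disc [ 0.6779 -0.098 ] [ 0.5695 -0.1011] len 0.1085 yaw 1.6
disc [ 0.6798 -0.1503] [ 0.5704 -0.1571] len 0.1095 yaw 3.5
mid [ 0.6234 -0.0703] span [-0.0545 -0.0583 -0.0541] slope -1.0796752476747473
```

```bash
cat >> h.py <<'E'
def gx(p,yaw):
    """as go, exact yaw"""
    o=get_obs(); R=Rt.from_rotvec(o["eef_rot"]); G=Rt.from_euler('z',yaw,degrees=True)*Rt.from_rotvec([np.pi,0,0])
    print("shift",(R.inv().apply(np.array(p)-o["ee_pos"])/.4).round(4),"turn",((R.inv()*G).as_rotvec()/(np.pi/2)).round(4))
E
python3 -c "
from h import *
gx([.4533,-.1293,.033],87.5)"
```

```text
shift [-0.1245  0.3732  0.9151] turn [-4.00e-04  4.00e-04 -9.63e-01]
```

Emit:
{"fn": "step_arm", "kwargs": {
  "moves": [
    [[-0.125,0.373,0.65],[0,0,-0.963],-1],
    [[-0.125,0.373,0.65],[0,0,-0.963],-1],
    [[-0.125,0.373,0.65],[0,0,-0.963],-1],
    [[-0.125,0.373,0.65],[0,0,-0.963],-1],
    [[-0.125,0.373,0.65],[0,0,-0.963],-1],
    [[-0.125,0.373,0.65],[0,0,-0.963],-1],
    [[-0.125,0.373,0.65],[0,0,-0.963],-1],
    [[-0.125,0.373,0.65],[0,0,-0.963],-1],
    [[-0.125,0.373,0.65],[0,0,-0.963],-1],
    [[-0.125,0.373,0.8],[0,0,-0.963],-1],
    [[-0.125,0.373,0.915],[0,0,-0.963],-1],
    [[-0.125,0.373,0.915],[0,0,-0.963],-1],
    [[-0.125,0.373,0.915],[0,0,-0.963],1],
    [[-0.125,0.373,0.915],[0,0,-0.963],1],
    [[-0.125,0.373,0.915],[0,0,-0.963],1],
    [[-0.125,0.373,0.915],[0,0,-0.963],1],
    [[-0.125,0.373,0.915],[0,0,-0.963],1],
    [[-0.125,0.373,0.915],[0,0,-0.963],1],
    [[-0.125,0.373,0.915],[0,0,-0.963],1],
    [[-0.125,0.373,0.915],[0,0,-0.963],1]
  ]
}}

```text
clock: 21.6
ee_pos: [0.4532, -0.129, 0.0335]
eef_rot: [-2.271, -2.171, 0.0]
wrist_force: [-0.9, 0.1, 0.5]
gripper_width: 0.0356
grip_force: 30.0
```

```bash
python3 -c "
from h import *
st();gx([.6235,-.0705,.15],1.8);gx([.6235,-.0705,.040],1.8)"
```

```text
t 21.6 tcp [ 0.4532 -0.129   0.0335] yaw 87.4 F [-0.9  0.1  0.5] w 0.0356 g 30.0 q [-0.38  0.54  1.99 -0.    0.61 -0.33]
shift [ 0.1654  0.4187 -0.2914] turn [-0.      0.      0.9512]
shift [ 0.1653  0.4187 -0.0164] turn [-0.      0.      0.9512]
```

Emit:
{"fn": "step_arm", "kwargs": {
  "moves": [
    [[0,0,-0.15],[0,0,0],1],
    [[0,0,-0.29],[0,0,0.1],1],
    [[0.165,0.419,-0.29],[0,0,0.951],1],
    [[0.165,0.419,-0.29],[0,0,0.951],1],
    [[0.165,0.419,-0.29],[0,0,0.951],1],
    [[0.165,0.419,-0.29],[0,0,0.951],1],
    [[0.165,0.419,-0.29],[0,0,0.951],1],
    [[0.165,0.419,-0.29],[0,0,0.951],1],
    [[0.165,0.419,-0.29],[0,0,0.951],1],
    [[0.165,0.419,-0.29],[0,0,0.951],1],
    [[0.165,0.419,-0.29],[0,0,0.951],1],
    [[0.165,0.419,-0.29],[0,0,0.951],1],
    [[0.165,0.419,-0.15],[0,0,0.951],1],
    [[0.165,0.419,-0.1],[0,0,0.951],1],
    [[0.165,0.419,-0.1],[0,0,0.951],1]
  ]
}}

```text
clock: 23.48
ee_pos: [0.6231, -0.0706, 0.0726]
eef_rot: [-3.141, -0.051, 0.004]
wrist_force: [-0.9, -0.2, -0.8]
gripper_width: 0.0357
grip_force: 30.0
```

```bash
python3 -c "
from h import *
st();gx([.6235,-.0705,.040],1.8)
c,W=shot('wrist');cv2.imwrite('pics/w10.png',cv2.resize(W,(640,480))[...,::-1])"
```

```text
t 23.48 tcp [ 0.6231 -0.0706  0.0726] yaw 1.85 F [-0.9 -0.2 -0.8] w 0.0357 g 30.0 q [-0.19  0.68  1.56  0.    0.9   1.35]
shift [ 0.0013 -0.0001  0.0814] turn [-0.0003  0.0016  0.0006]
```

View pics/w10.png

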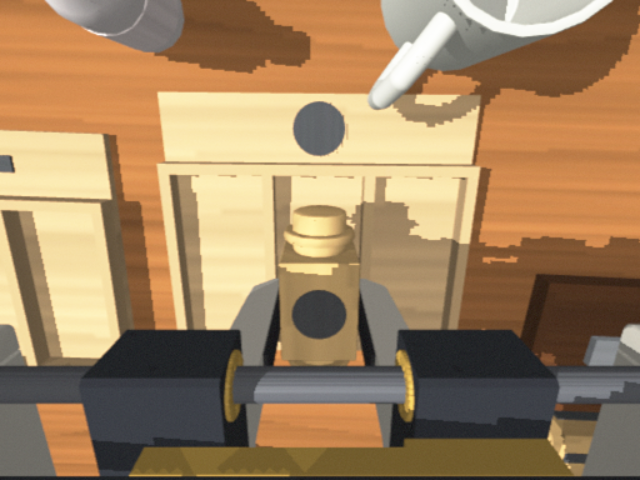

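The pillar is centred over the disc tray's middle pocket (319,290, under the disc mark at 319,128). I'll lower it, release and retreat.

Emit:
{"fn": "step_arm", "kwargs": {
  "moves": [
    [[0,0,0.05],[0,0,0],1],
    [[0,0,0.07],[0,0,0],1],
    [[0,0,0.082],[0,0,0],1],
    [[0,0,0.082],[0,0,0],1],
    [[0,0,0.082],[0,0,0],0.05],
    [[0,0,0.082],[0,0,0],0.05],
    [[0,0,0.082],[0,0,0],0.05],
    [[0,0,-0.05],[0,0,0],0.05],
    [[0,0,-0.2],[0,0,0],-1],
    [[0,0,-0.25],[0,0,0],-1],
    [[0,0,-0.25],[0,0,0],-1]
  ]
}}

```text
clock: 24.9
ee_pos: [0.6243, -0.0708, 0.175]
eef_rot: [3.141, 0.05, 0.005]
wrist_force: [-0.8, 0.3, 0.0]
gripper_width: 0.0698
grip_force: 0.0
```

```bash
python3 -c "
from h import *
st();gx([.4415,.0195,.033],106)"
```

```text
t 24.9 tcp [ 0.6243 -0.0708  0.175 ] yaw 1.81 F [-0.8  0.3  0. ] w 0.0698 g 0.0 q [-0.19  0.55  1.5   0.    1.09  1.35]
shift [-0.4507 -0.2403  0.3535] turn [ 2.1000e-03 -1.0000e-03 -1.1576e+00]
```

Emit:
{"fn": "step_arm", "kwargs": {
  "moves": [
    [[-0.2,-0.1,-0.05],[0,0,-0.1],-1],
    [[-0.45,-0.24,-0.05],[0,0,-1],-1],
    [[-0.45,-0.24,-0.05],[0,0,-1],-1],
    [[-0.45,-0.24,0],[0,0,-1],-1],
    [[-0.45,-0.24,0.1],[0,0,-1],-1],
    [[-0.45,-0.24,0.15],[0,0,-1],-1],
    [[-0.45,-0.24,0.15],[0,0,-1],-1],
    [[-0.45,-0.24,0.15],[0,0,-1],-1],
    [[-0.45,-0.24,0.15],[0,0,-1],-1],
    [[-0.45,-0.24,0.15],[0,0,-1],-1]
  ]
}}

```text
clock: 26.15
ee_pos: [0.4399, 0.0196, 0.1124]
eef_rot: [-2.186, -2.254, 0.002]
wrist_force: [-0.8, -0.3, -0.7]
gripper_width: 0.0929
grip_force: 0.0
```

```bash
python3 -c "
from h import *
st();gx([.4415,.0195,.033],106)"
```

```text
t 26.15 tcp [0.4399 0.0196 0.1124] yaw 91.77 F [-0.8 -0.3 -0.7] w 0.0929 g 0.0 q [-0.06  0.35  2.03  0.    0.77 -0.09]
shift [-0.0005  0.0044  0.1984] turn [-0.0013 -0.0003 -0.1581]
```

Emit:
{"fn": "step_arm", "kwargs": {
  "moves": [
    [[0,0.004,0],[0,0,-0.158],-1],
    [[0,0.004,0.05],[0,0,-0.158],-1],
    [[0,0.004,0.15],[0,0,-0.158],-1],
    [[0,0.004,0.198],[0,0,-0.158],-1],
    [[0,0.004,0.198],[0,0,-0.158],1],
    [[0,0.004,0.198],[0,0,-0.158],1],
    [[0,0.004,0.198],[0,0,-0.158],1],
    [[0,0.004,0.198],[0,0,-0.158],1],
    [[0,0.004,0.198],[0,0,-0.158],1],
    [[0,0.004,0.198],[0,0,-0.158],1],
    [[0,0.004,0.198],[0,0,-0.158],1],
    [[0,0.004,0.198],[0,0,-0.158],1],
    [[0,0.004,0.198],[0,0,-0.158],1],
    [[0,0.004,0],[0,0,-0.158],1],
    [[0,0.004,-0.1],[0,0,-0.158],1],
    [[0,0.004,-0.1],[0,0,0.3],1],
    [[0,0.004,-0.1],[0,0,0.3],1],
    [[0,0.004,-0.1],[0,0,0.3],1],
    [[0,0.004,-0.1],[0,0,0.3],1]
  ]
}}

```text
clock: 28.52
ee_pos: [0.4421, 0.0196, 0.1532]
eef_rot: [-2.657, -1.676, 0.001]
wrist_force: [-0.4, 0.4, 0.1]
gripper_width: 0.0357
grip_force: 30.0
```

```bash
python3 -c "
from h import *
st();p=np.array([.6235,-.0705])+.062*np.array([-.031,.9995]);print(p);gx([*p,.040],1.8)"
```

```text
t 28.52 tcp [0.4421 0.0196 0.1532] yaw 64.49 F [-0.4  0.4  0.1] w 0.0357 g 30.0 q [-0.06  0.27  2.    0.    0.87  0.38]
[ 0.621578 -0.008531]
shift [0.1297 0.4355 0.2829] turn [-2.000e-04  2.000e-04  6.966e-01]
```

Emit:
{"fn": "step_arm", "kwargs": {
  "moves": [
    [[0.13,0.435,0],[0,0,0.697],1],
    [[0.13,0.435,0],[0,0,0.697],1],
    [[0.13,0.435,0],[0,0,0.697],1],
    [[0.13,0.435,0],[0,0,0.697],1],
    [[0.13,0.435,0],[0,0,0.697],1],
    [[0.13,0.435,0],[0,0,0.697],1],
    [[0.13,0.435,0],[0,0,0.697],1],
    [[0.13,0.435,0.1],[0,0,0.697],1],
    [[0.13,0.435,0.19],[0,0,0.697],1],
    [[0.13,0.435,0.2],[0,0,0.697],1],
    [[0.13,0.435,0.2],[0,0,0.697],1]
  ]
}}

```text
clock: 29.9
ee_pos: [0.6223, -0.0074, 0.0743]
eef_rot: [3.141, 0.06, 0.001]
wrist_force: [0.4, 0.0, -0.7]
gripper_width: 0.0357
grip_force: 30.0
```

```bash
python3 -c "
from h import *
st();gx([.6216,-.0085,.040],1.8)
c,W=shot('wrist');cv2.imwrite('pics/w11.png',cv2.resize(W,(640,480))[...,::-1])"
```

```text
t 29.9 tcp [ 0.6223 -0.0074  0.0743] yaw 2.18 F [ 0.4  0.  -0.7] w 0.0357 g 30.0 q [-0.09  0.67  1.57 -0.    0.9   1.45]
shift [-0.0019  0.0027  0.0857] turn [ 0.0001 -0.0004  0.0042]
```

View pics/w11.png

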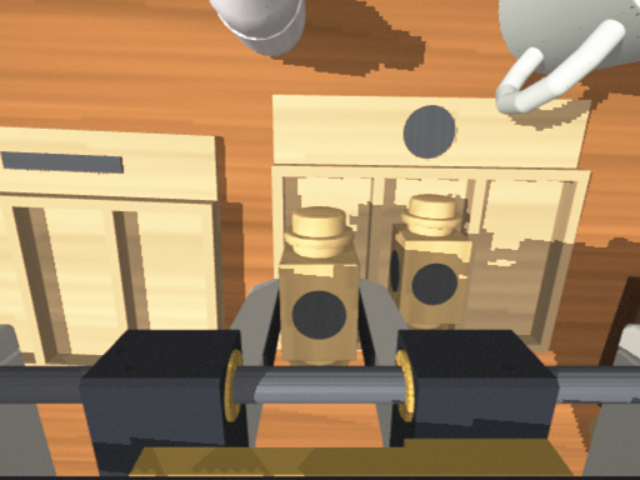

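The first pillar lies in the middle pocket (434,265). The second is over the left pocket (319,290), biased outwards as planned.

Emit:
{"fn": "step_arm", "kwargs": {
  "moves": [
    [[-0.002,0.002,0.05],[0,0,0.004],1],
    [[-0.002,0.002,0.074],[0,0,0.004],1],
    [[-0.002,0.002,0.086],[0,0,0.004],1],
    [[-0.002,0.002,0.086],[0,0,0.004],1],
    [[-0.002,0.002,0.086],[0,0,0.004],0.05],
    [[-0.002,0.002,0.086],[0,0,0.004],0.05],
    [[-0.002,0.002,0.086],[0,0,0.004],0.05],
    [[-0.002,0.002,-0.05],[0,0,0.004],0.05],
    [[-0.002,0.002,-0.2],[0,0,0.004],-1],
    [[-0.002,0.002,-0.3],[0,0,0],-1],
    [[-0.3,0.3,-0.4],[0,0,-0.5],-1],
    [[-0.65,0.65,-0.4],[0,0,-0.8],-1],
    [[-0.65,0.65,-0.4],[0,0,-0.8],-1],
    [[-0.65,0.65,-0.4],[0,0,-0.8],-1],
    [[-0.65,0.65,-0.4],[0,0,-0.8],-1],
    [[-0.65,0.65,-0.4],[0,0,-0.8],-1],
    [[-0.65,0.65,-0.4],[0,0,-0.8],-1],
    [[-0.65,0.65,-0.4],[0,0,-0.8],-1],
    [[-0.65,0.65,-0.4],[0,0,-0.8],-1]
  ]
}}

```text
clock: 32.33
ee_pos: [0.3719, -0.2761, 0.2333]
eef_rot: [-2.51, -1.889, -0.0]
wrist_force: [-1.1, 0.3, -0.7]
gripper_width: 0.0929
grip_force: 0.0
```

```bash
python3 -c "
from h import *
st()
c,W=shot('wrist');pillars(c,W);gx([.3436,-.2944,.033],73)"
```

```text
t 32.33 tcp [ 0.3719 -0.2761  0.2333] yaw 73.91 F [-1.1  0.3 -0.7] w 0.0929 g 0.0 q [-0.74  0.19  1.87  0.    1.08 -0.46]
pillar px [125. 340.] rect [ 0.0993 -0.5013  0.0901  0.0455] 71.3 tag (639.5, array([ 0.1102, -0.4756]), (array([ 0.1108, -0.4895,  0.0866,  0.0438]), 71.3))
pillar px [238. 184.] rect [ 0.3427 -0.2936  0.0957  0.0397] 73.8 tag (220.0, array([ 0.344 , -0.2933]), (array([ 0.3444, -0.2935,  0.0216,  0.0212]), -16.0))
pillar px [352. 124.] rect [ 0.5016 -0.2595  0.095   0.0437] -88.9 tag (148.5, array([ 0.4998, -0.2585]), (array([ 0.4998, -0.2591,  0.042 ,  0.0061]), 89.1))
shift [-0.064  -0.0557  0.5008] turn [-0.     -0.0001  0.0106]
```

Emit:
{"fn": "step_arm", "kwargs": {
  "moves": [
    [[-0.061,-0.056,0.15],[0,0,0],-1],
    [[-0.061,-0.056,0.3],[0,0,0],-1],
    [[-0.061,-0.056,0.42],[0,0,0],-1],
    [[-0.061,-0.056,0.501],[0,0,0],-1],
    [[-0.061,-0.056,0.501],[0,0,0],-1],
    [[-0.061,-0.056,0.501],[0,0,0],1],
    [[-0.061,-0.056,0.501],[0,0,0],1],
    [[-0.061,-0.056,0.501],[0,0,0],1],
    [[-0.061,-0.056,0.501],[0,0,0],1],
    [[-0.061,-0.056,0.501],[0,0,0],1],
    [[-0.061,-0.056,0.501],[0,0,0],1],
    [[-0.061,-0.056,0.501],[0,0,0],1],
    [[-0.061,-0.056,0.501],[0,0,0],1],
    [[-0.061,-0.056,0.501],[0,0,0],1],
    [[-0.061,-0.056,0.35],[0,0,0],1],
    [[-0.061,-0.056,0.2],[0,0,0],1],
    [[-0.061,-0.056,0.2],[0,0,0],1]
  ]
}}

```text
clock: 34.5
ee_pos: [0.3446, -0.2953, 0.157]
eef_rot: [2.502, 1.888, 0.001]
wrist_force: [0.1, -0.9, -0.7]
gripper_width: 0.0355
grip_force: 29.9
```

```bash
python3 -c "
from h import *
st();p=np.array([.6235,-.0705])-.062*np.array([-.031,.9995]);print(p);gx([*p,.040],1.8)"
```

```text
t 34.5 tcp [ 0.3446 -0.2953  0.157 ] yaw 74.09 F [ 0.1 -0.9 -0.7] w 0.0355 g 29.9 q [-0.81  0.28  1.97  0.    0.88 -0.53]
[ 0.625422 -0.132469]
shift [0.585  0.5617 0.2938] turn [ 4.900e-03 -5.000e-04  8.032e-01]
```

Emit:
{"fn": "step_arm", "kwargs": {
  "moves": [
    [[0.585,0.562,0],[0,0,0.803],1],
    [[0.585,0.562,0],[0,0,0.803],1],
    [[0.585,0.562,0],[0,0,0.803],1],
    [[0.585,0.562,0],[0,0,0.803],1],
    [[0.585,0.562,0],[0,0,0.803],1],
    [[0.585,0.562,0],[0,0,0.803],1],
    [[0.585,0.562,0],[0,0,0.803],1],
    [[0.585,0.562,0],[0,0,0.803],1],
    [[0.585,0.562,0],[0,0,0.803],1],
    [[0.585,0.562,0.1],[0,0,0.803],1],
    [[0.585,0.562,0.19],[0,0,0.803],1],
    [[0.585,0.562,0.21],[0,0,0.803],1],
    [[0.585,0.562,0.21],[0,0,0.803],1]
  ]
}}

```text
clock: 36.12
ee_pos: [0.6237, -0.1309, 0.0699]
eef_rot: [-3.141, -0.051, -0.0]
wrist_force: [0.4, 0.7, -0.2]
gripper_width: 0.0356
grip_force: 29.9
```

```bash
python3 -c "
from h import *
st();gx([.6254,-.1325,.040],1.8)
c,W=shot('wrist');cv2.imwrite('pics/w12.png',cv2.resize(W,(640,480))[...,::-1])"
```

```text
t 36.12 tcp [ 0.6237 -0.1309  0.0699] yaw 1.86 F [ 0.4  0.7 -0.2] w 0.0356 g 29.9 q [-0.28  0.7   1.53  0.    0.91  1.26]
shift [0.0041 0.0043 0.0747] turn [-0.     -0.      0.0007]
```

View pics/w12.png

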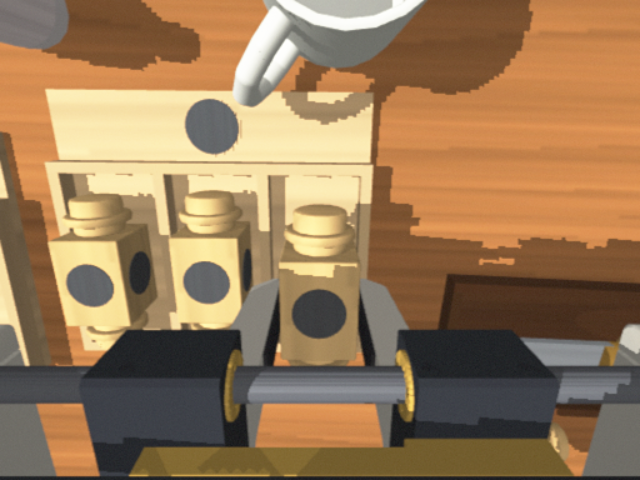

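The left and middle pockets are filled, both pillars flat. The third is over the right pocket (319,290); I'll shift it slightly outwards and lower it.

Emit:
{"fn": "step_arm", "kwargs": {
  "moves": [
    [[0.004,0.005,0],[0,0,0],1],
    [[0.004,0.005,0.04],[0,0,0],1],
    [[0.004,0.005,0.063],[0,0,0],1],
    [[0.004,0.005,0.076],[0,0,0],1],
    [[0.004,0.005,0.076],[0,0,0],1],
    [[0.004,0.005,0.076],[0,0,0],0.1],
    [[0.004,0.005,0.076],[0,0,0],0.1],
    [[0.004,0.005,0.076],[0,0,0],0.1],
    [[0.004,0.005,-0.05],[0,0,0],0.1],
    [[0.004,0.005,-0.2],[0,0,0],-1],
    [[0.004,0.005,-0.4],[0,0,0],-1],
    [[-0.3,0.3,-0.4],[0,0,-0.5],-1],
    [[-0.3,0.35,-0.4],[0,0,-0.97],-1],
    [[-0.3,0.35,-0.4],[0,0,-0.97],-1],
    [[-0.3,0.35,-0.4],[0,0,-0.97],-1],
    [[-0.3,0.35,-0.4],[0,0,-0.97],-1],
    [[-0.3,0.35,-0.4],[0,0,-0.97],-1],
    [[-0.3,0.35,-0.4],[0,0,-0.97],-1],
    [[-0.3,0.35,-0.4],[0,0,-0.97],-1],
    [[-0.3,0.35,-0.4],[0,0,-0.97],-1]
  ]
}}

```text
clock: 38.67
ee_pos: [0.5081, -0.2743, 0.2295]
eef_rot: [2.235, 2.208, 0.0]
wrist_force: [-0.2, 0.5, 0.6]
gripper_width: 0.0931
grip_force: 0.0
```

```bash
python3 -c "
from h import *
st()
c,W=shot('wrist');pillars(c,W);gx([.4998,-.2592,.033],90)"
```

```text
t 38.67 tcp [ 0.5081 -0.2743  0.2295] yaw 89.32 F [-0.2  0.5  0.6] w 0.0931 g 0.0 q [-0.58  0.41  1.59 -0.    1.15 -0.56]
pillar px [124. 338.] rect [ 0.3074 -0.556   0.0832  0.0445] 88.7 tag (125.5, array([ 0.3062, -0.5624]), (array([ 0.3034, -0.5602,  0.0418,  0.0202]), 68.1))
pillar px [224. 264.] rect [ 0.4635 -0.415   0.0946  0.0388] 83.2 tag (79.5, array([ 0.4637, -0.4195]), (array([ 0.4636, -0.4198,  0.0418,  0.0055]), 82.9))
pillar px [247. 155.] rect [ 0.4986 -0.2594  0.0927  0.0385] 89.4 tag (132.0, array([ 0.4992, -0.2587]), (array([ 0.4992, -0.259 ,  0.0405,  0.0049]), 89.0))
shift [ 0.0375 -0.0211  0.4912] turn [ 0.      0.     -0.0072]
```

Emit:
{"fn": "step_arm", "kwargs": {
  "moves": [
    [[0.037,-0.021,0.1],[0,0,0],-0.3],
    [[0.037,-0.021,0.2],[0,0,0],-0.3],
    [[0.037,-0.021,0.3],[0,0,0],-0.3],
    [[0.037,-0.021,0.36],[0,0,0],-0.3],
    [[0.037,-0.021,0.36],[0,0,0],-0.3],
    [[0.037,-0.021,0.36],[0,0,0],-0.3]
  ]
}}

```text
clock: 39.48
ee_pos: [0.5005, -0.2597, 0.0865]
eef_rot: [2.238, 2.203, 0.001]
wrist_force: [0.7, -0.2, 0.1]
gripper_width: 0.0604
grip_force: 0.0
```

```bash
python3 -c "
from h import *
st();gx([.4994,-.259,.036],89.5)"
```

```text
t 39.48 tcp [ 0.5005 -0.2597  0.0865] yaw 89.09 F [ 0.7 -0.2  0.1] w 0.0604 g 0.0 q [-0.56  0.57  1.73  0.    0.84 -0.55]
shift [ 0.0018 -0.0028  0.1263] turn [ 0.0008  0.0005 -0.0045]
```

Emit:
{"fn": "step_arm", "kwargs": {
  "moves": [
    [[0.002,-0.003,0.06],[0,0,-0.004],-0.3],
    [[0.002,-0.003,0.11],[0,0,-0.004],-0.3],
    [[0.002,-0.003,0.126],[0,0,-0.004],-0.3],
    [[0.002,-0.003,0.126],[0,0,-0.004],1],
    [[0.002,-0.003,0.126],[0,0,-0.004],1],
    [[0.002,-0.003,0.126],[0,0,-0.004],1],
    [[0.002,-0.003,0.126],[0,0,-0.004],1],
    [[0.002,-0.003,0.126],[0,0,-0.004],1],
    [[0.002,-0.003,0.126],[0,0,-0.004],1],
    [[0.002,-0.003,0.126],[0,0,-0.004],1],
    [[0.002,-0.003,0],[0,0,0],1],
    [[0.002,-0.003,-0.15],[0,0,0],1],
    [[0.002,-0.003,-0.25],[0,0,0],1],
    [[0.002,-0.003,-0.25],[0,0,0],1]
  ]
}}

```text
clock: 41.22
ee_pos: [0.4999, -0.2592, 0.1885]
eef_rot: [2.235, 2.2, 0.002]
wrist_force: [0.6, -0.2, -1.5]
gripper_width: 0.0357
grip_force: 30.0
```

```bash
python3 -c "
from h import *
st();p=np.array([.5985,.146])-.058*np.array([.0105,.9999]);print(p);gx([*p,.043],-.6)"
```

```text
t 41.23 tcp [ 0.4999 -0.2592  0.1885] yaw 89.12 F [ 0.6 -0.2 -1.5] w 0.0357 g 30.0 q [-0.56  0.42  1.67 -0.    1.04 -0.55]
[0.597891  0.0880058]
shift [0.8729 0.2299 0.3622] turn [ 3.900e-03 -9.000e-04  9.968e-01]
```

Emit:
{"fn": "step_arm", "kwargs": {
  "moves": [
    [[0.873,0.23,0],[0,0,0.997],1],
    [[0.873,0.23,0],[0,0,0.997],1],
    [[0.873,0.23,0],[0,0,0.997],1],
    [[0.873,0.23,0],[0,0,0.997],1],
    [[0.873,0.23,0],[0,0,0.997],1],
    [[0.873,0.23,0],[0,0,0.997],1],
    [[0.873,0.23,0],[0,0,0.997],1],
    [[0.873,0.23,0],[0,0,0.997],1],
    [[0.873,0.23,0],[0,0,0.997],1],
    [[0.873,0.23,0],[0,0,0.997],1],
    [[0.873,0.23,0.15],[0,0,0.997],1],
    [[0.873,0.23,0.26],[0,0,0.997],1],
    [[0.873,0.23,0.28],[0,0,0.997],1],
    [[0.873,0.23,0.28],[0,0,0.997],1]
  ]
}}

```text
clock: 42.98
ee_pos: [0.5965, 0.0891, 0.074]
eef_rot: [-3.142, 0.015, -0.0]
wrist_force: [-0.0, -0.2, -0.6]
gripper_width: 0.0358
grip_force: 30.0
```

```bash
python3 -c "
from h import *
st();gx([.5979,.088,.043],-.6)
c,W=shot('wrist')
H=hsv(W)
for a,q,k in comps((H[...,1]<80)&(H[...,2]<130)&(np.arange(384)[:,None]<300),60,900):print(a,q.round(1),cv2.minAreaRect(k)[1:])
cv2.imwrite('pics/w13.png',W[...,::-1])"
```

```text
t 42.98 tcp [0.5965 0.0891 0.074 ] yaw -0.53 F [-0.  -0.2 -0.6] w 0.0358 g 30.0 q [ 0.07  0.65  1.63 -0.    0.87  1.65]
shift [0.0036 0.0028 0.0774] turn [-0.     -0.0001  0.0008]
808.5 [255.  249.3] ((67.0, 13.0), 90.0)
320.0 [364.9 185.3] ((33.0, 12.0), 90.0)
877.0 [497.  186.1] ((35.0, 31.0), 90.0)
613.0 [453.3 179.3] ((34.0, 23.0), 90.0)
823.5 [ 20.9 147. ] ((26.18760871887207, 67.63368225097656), 11.09372329711914)
```

Tag and position read as expected: bar tag centred at (255,249), pose over the right pocket. Lowering it.

Emit:
{"fn": "step_arm", "kwargs": {
  "moves": [
    [[0.004,0.003,0],[0,0,0],1],
    [[0.004,0.003,0.045],[0,0,0],1],
    [[0.004,0.003,0.066],[0,0,0],1],
    [[0.004,0.003,0.078],[0,0,0],1],
    [[0.004,0.003,0.078],[0,0,0],1],
    [[0.004,0.003,0.078],[0,0,0],0],
    [[0.004,0.003,0.078],[0,0,0],0],
    [[0.004,0.003,0.078],[0,0,0],0],
    [[0.004,0.003,-0.05],[0,0,0],0],
    [[0.004,0.003,-0.2],[0,0,0],-1],
    [[0.004,0.003,-0.35],[0,0,0],-1],
    [[-0.1,0.2,-0.4],[0,0,-0.1],-1],
    [[-0.25,1,-0.4],[0,0,-0.92],-1],
    [[-0.25,1,-0.4],[0,0,-0.92],-1],
    [[-0.25,1,-0.4],[0,0,-0.92],-1],
    [[-0.25,1,-0.4],[0,0,-0.92],-1],
    [[-0.25,1,-0.4],[0,0,-0.92],-1],
    [[-0.25,1,-0.4],[0,0,-0.92],-1],
    [[-0.25,1,-0.4],[0,0,-0.92],-1],
    [[-0.25,1,-0.4],[0,0,-0.92],-1]
  ]
}}

```text
clock: 45.52
ee_pos: [0.4913, -0.3108, 0.2333]
eef_rot: [-2.365, -2.067, 0.0]
wrist_force: [0.8, 0.6, 0.5]
gripper_width: 0.0926
grip_force: 0.0
```

```bash
python3 -c "
from h import *
st();gx([.4637,-.4198,.033],82.8)"
```

```text
t 45.52 tcp [ 0.4913 -0.3108  0.2333] yaw 82.3 F [0.8 0.6 0.5] w 0.0926 g 0.0 q [-0.64  0.41  1.57 -0.    1.16 -0.51]
shift [-0.2794 -0.0318  0.5007] turn [-0.0001 -0.     -0.0055]
```

Emit:
{"fn": "step_arm", "kwargs": {
  "moves": [
    [[-0.279,-0.032,0.1],[0,0,-0.005],-0.35],
    [[-0.279,-0.032,0.2],[0,0,-0.005],-0.35],
    [[-0.279,-0.032,0.36],[0,0,-0.005],-0.35],
    [[-0.279,-0.032,0.36],[0,0,-0.005],-0.35],
    [[-0.279,-0.032,0.36],[0,0,-0.005],-0.35],
    [[-0.279,-0.032,0.36],[0,0,-0.005],-0.35]
  ]
}}

```text
clock: 46.28
ee_pos: [0.4652, -0.4189, 0.092]
eef_rot: [2.356, 2.073, 0.0]
wrist_force: [-0.6, 0.1, 1.1]
gripper_width: 0.0628
grip_force: 0.0
```

```bash
python3 -c "
from h import *
st();gx([.4637,-.4198,.036],82.8);c,W=shot('wrist');pillars(c,W)"
```

```text
t 46.27 tcp [ 0.4652 -0.4189  0.092 ] yaw 82.68 F [-0.6  0.1  1.1] w 0.0628 g 0.0 q [-0.81  0.65  1.56  0.    0.93 -0.68]
shift [-0.0025 -0.0038  0.14  ] turn [ 0.0018  0.0014 -0.0013]
pillar px [252. 203.] rect [ 0.4631 -0.4202  0.098   0.0397] 84.0 tag (400.5, array([ 0.4636, -0.4187]), (array([ 0.4634, -0.4196,  0.0424,  0.0063]), 82.8))
```

Emit:
{"fn": "step_arm", "kwargs": {
  "moves": [
    [[-0.002,-0.004,0.07],[0,0,0],-0.35],
    [[-0.002,-0.004,0.12],[0,0,0],-0.35],
    [[-0.002,-0.004,0.14],[0,0,0],-0.35],
    [[-0.002,-0.004,0.14],[0,0,0],1],
    [[-0.002,-0.004,0.14],[0,0,0],1],
    [[-0.002,-0.004,0.14],[0,0,0],1],
    [[-0.002,-0.004,0.14],[0,0,0],1],
    [[-0.002,-0.004,0.14],[0,0,0],1],
    [[-0.002,-0.004,0.14],[0,0,0],1],
    [[-0.002,-0.004,0.14],[0,0,0],1],
    [[-0.002,-0.004,0],[0,0,0],1],
    [[-0.002,-0.004,-0.15],[0,0,0],1],
    [[-0.002,-0.004,-0.25],[0,0,0],1],
    [[0.3,-0.004,-0.25],[0,0,0],1],
    [[0.6,-0.004,-0.25],[0,0,0.3],1],
    [[0.6,-0.004,-0.25],[0,0,0.3],1],
    [[0.6,-0.004,-0.25],[0,0,0.3],1],
    [[0.6,-0.004,-0.25],[0,0,0.3],1],
    [[0.6,-0.004,-0.25],[0,0,0.3],1]
  ]
}}

```text
clock: 48.7
ee_pos: [0.4932, -0.1806, 0.1895]
eef_rot: [2.777, 1.468, -0.0]
wrist_force: [-0.6, 0.1, -0.0]
gripper_width: 0.0356
grip_force: 30.0
```

```bash
python3 -c "
from h import *
st();p=np.array([.5985,.146])+.058*np.array([.0105,.9999]);print(p);gx([*p,.043],-.6)"
```

```text
t 48.7 tcp [ 0.4932 -0.1806  0.1895] yaw 55.71 F [-0.6  0.1 -0. ] w 0.0356 g 30.0 q [-0.44  0.36  1.76 -0.    1.02  0.16]
[0.599109  0.2039942]
shift [ 0.9436 -0.3229  0.3659] turn [2.000e-04 1.000e-04 6.257e-01]
```

Emit:
{"fn": "step_arm", "kwargs": {
  "moves": [
    [[0.944,-0.323,0],[0,0,0.626],1],
    [[0.944,-0.323,0],[0,0,0.626],1],
    [[0.944,-0.323,0],[0,0,0.626],1],
    [[0.944,-0.323,0],[0,0,0.626],1],
    [[0.944,-0.323,0],[0,0,0.626],1],
    [[0.944,-0.323,0],[0,0,0.626],1],
    [[0.944,-0.323,0],[0,0,0.626],1],
    [[0.944,-0.323,0],[0,0,0.626],1],
    [[0.944,-0.323,0.15],[0,0,0.626],1],
    [[0.944,-0.323,0.27],[0,0,0.626],1],
    [[0.944,-0.323,0.285],[0,0,0.626],1],
    [[0.944,-0.323,0.285],[0,0,0.626],1]
  ]
}}

```text
clock: 50.2
ee_pos: [0.6007, 0.2034, 0.0767]
eef_rot: [-3.141, 0.021, -0.002]
wrist_force: [0.1, -1.2, -0.4]
gripper_width: 0.0362
grip_force: 30.0
```

```bash
python3 -c "
from h import *
st();gx([.5991,.204,.043],-.6)"
```

```text
t 50.2 tcp [0.6007 0.2034 0.0767] yaw -0.76 F [ 0.1 -1.2 -0.4] w 0.0362 g 30.0 q [ 0.25  0.69  1.54 -0.    0.92  1.84]
shift [-0.004  -0.0014  0.0842] turn [-0.0001 -0.0008 -0.0018]
```

```bash
python3 -c "
from h import *
st();c,W=shot('wrist');H=hsv(W)
for a,q,k in comps((H[...,1]<80)&(H[...,2]<130)&(np.arange(384)[:,None]<300),60,2500):print(a,q.round(1),cv2.minAreaRect(k)[1:])
p=((H[...,0]>14)&(H[...,0]<30)&(H[...,1]<150)&(H[...,2]>90))
V=cv2.imread('pics/w13.png')[...,::-1]
for I in(V,W):
  g=hsv(I);print('edges row 230,250',[np.where(np.abs(np.diff(g[r,200:310,2].astype(int)))>25)[0]+200 for r in(215,235,260)],'col255',np.where(np.abs(np.diff(g[120:300,240,2].astype(int)))>20)[0]+120)"
```

```text
t 50.2 tcp [0.6007 0.2034 0.0767] yaw -0.76 F [ 0.1 -1.2 -0.4] w 0.0362 g 30.0 q [ 0.25  0.69  1.54 -0.    0.92  1.84]
1687.0 [254.6 282.4] ((134.0, 74.0), 0.0)
824.5 [254.8 249. ] ((13.0, 68.0), 0.0)
591.0 [421.4 226.1] ((11.374736785888672, 60.011539459228516), 11.309932708740234)
242.5 [383.8 216.2] ((6.057432174682617, 55.28915023803711), 8.325650215148926)
83.0 [509.1 188.8] ((28.0, 5.0), 90.0)
115.0 [178.9 147.1] ((8.066210746765137, 47.85394287109375), 10.84030532836914)
244.5 [106.1 122.5] ((12.396126747131348, 42.75398635864258), 34.695152282714844)
1128.0 [331.7 106. ] ((13.0, 94.0), 90.0)
edges row 230,250 [array([221, 286, 288]), array([220, 221, 223, 224, 247, 248, 261, 262, 285, 286, 288]), array([214, 215, 223, 224, 225, 247, 248, 261, 284, 285, 293, 294])] col255 [128 130 138 140 165 166 171 172 186 187 188 189 202 203 209 210 211 286
 292]
edges row 230,250 [array([219, 220, 247, 262]), array([221, 222, 223, 247, 248, 261, 262, 285, 286, 288]), array([214, 215, 223, 224, 247, 248, 261, 262, 285, 286, 293, 294])] col255 [133 134 135 164 165 170 171 186 188 202 208 209 210 286 292 297]
```

It is held just as the previous one was (tag at 255,249). I'll lower and release, then retreat to the right.

Emit:
{"fn": "step_arm", "kwargs": {
  "moves": [
    [[-0.004,-0.001,0],[0,0,0],1],
    [[-0.004,-0.001,0.05],[0,0,0],1],
    [[-0.004,-0.001,0.072],[0,0,0],1],
    [[-0.004,-0.001,0.085],[0,0,0],1],
    [[-0.004,-0.001,0.085],[0,0,0],1],
    [[-0.004,-0.001,0.085],[0,0,0],0],
    [[-0.004,-0.001,0.085],[0,0,0],0],
    [[-0.004,-0.001,0.085],[0,0,0],0],
    [[-0.004,-0.001,-0.05],[0,0,0],0],
    [[-0.004,-0.001,-0.2],[0,0,0],-1],
    [[-0.004,-0.001,-0.4],[0,0,0],-1],
    [[-0.2,0.3,-0.7],[0,0,0],-1],
    [[-0.28,0.47,-0.8],[0,0,0],-1],
    [[-0.28,0.47,-0.8],[0,0,0],-1],
    [[-0.28,0.47,-0.8],[0,0,0],-1],
    [[-0.28,0.47,-0.8],[0,0,0],-1],
    [[-0.28,0.47,-0.8],[0,0,0],-1],
    [[-0.28,0.47,-0.8],[0,0,0],-1]
  ]
}}

```text
clock: 52.5
ee_pos: [0.4854, 0.0182, 0.3946]
eef_rot: [-3.141, 0.019, 0.001]
wrist_force: [-1.0, -0.9, -0.4]
gripper_width: 0.0931
grip_force: 0.0
```

```bash
python3 -c "
from h import *
st();c,W=shot('wrist');H=hsv(W);cv2.imwrite('pics/w14.png',W[...,::-1])
B=np.array([.5985,.146]);D=np.array([.6235,-.0705])
def loc(p,o,y):
  y=np.radians(y);d=p-o;return (np.array([d[0]*np.cos(y)+d[1]*np.sin(y),-d[0]*np.sin(y)+d[1]*np.cos(y)])*1000).round(1)
for a,q,k in comps((H[...,1]<80)&(H[...,2]<130)&(np.arange(384)[:,None]<230),20,900):
  p=onz(c,*q,.042)[:2];r=planerect(c,k,.042);print(a,q.round(1),p.round(4),r,'bar-loc',loc(p,B,-.6),'disc-loc',loc(p,D,1.8))
"
```

```text
t 52.5 tcp [0.4854 0.0182 0.3946] yaw -0.7 F [-1.  -0.9 -0.4] w 0.0931 g 0.0 q [-0.06  0.11  1.57  0.    1.46  1.52]
20.0 [154.6  81.2] [0.5974 0.182 ] (array([0.5974, 0.182 , 0.04  , 0.0027]), -1.0) bar-loc [-1.5 36. ] disc-loc [-18.2 253.2]
58.0 [211.3  80.5] [0.5974 0.0889] (array([0.5979, 0.0886, 0.04  , 0.0049]), -3.1) bar-loc [ -0.5 -57.1] disc-loc [-21.1 160.1]
59.0 [139.7  79.6] [0.6   0.206] (array([0.5992, 0.206 , 0.0399, 0.0053]), -0.6) bar-loc [ 0.9 60. ] disc-loc [-14.8 277.1]
144.5 [270.4  64.2] [ 0.6209 -0.0076] (array([ 0.6212, -0.0078,  0.021 ,  0.0208]), 89.4) bar-loc [  24.  -153.4] disc-loc [-0.6 62.9]
31.5 [333.6  61.6] [ 0.6237 -0.1091] (array([ 0.6244, -0.1089,  0.0208,  0.0048]), 3.9) bar-loc [  27.9 -254.8] disc-loc [ -1.  -38.6]
146.5 [309.5  61.1] [ 0.6248 -0.0704] (array([ 0.6249, -0.0704,  0.0211,  0.0207]), 89.4) bar-loc [  28.5 -216.2] disc-loc [1.3 0. ]
146.0 [348.4  59.3] [ 0.6268 -0.1326] (array([ 0.6272, -0.1327,  0.0211,  0.0206]), 89.4) bar-loc [  31.2 -278.3] disc-loc [  1.4 -62.2]
21.5 [106.7  60.3] [0.6297 0.2552] (array([0.6298, 0.2551, 0.0316, 0.0084]), -43.7) bar-loc [ 30.  109.5] disc-loc [ 16.4 325.3]
22.5 [80.7 34.1] [0.6678 0.2897] (array([0.6682, 0.2889, 0.0285, 0.0092]), -57.6) bar-loc [ 67.8 144.5] disc-loc [ 55.6 358.7]
164.5 [176.   30.1] [0.6717 0.1399] (array([0.6711, 0.1386, 0.0625, 0.007 ]), 89.4) bar-loc [73.2 -5.4] disc-loc [ 54.8 208.8]
233.5 [306.  11.] [ 0.6956 -0.0618] (array([ 0.6956, -0.0618,  0.0247,  0.0243]), 89.4) bar-loc [  99.3 -206.8] disc-loc [72.4  6.4]
```

```bash
python3 -c "
from h import *
c,S=shot('side');k=comps(hsv(S)[265:310,140:180,2]<60,30);print([(a,p+[140,265]) for a,p,_ in k])
st();finish_job()"
```

```text
[(210.0, array([157.18253968, 285.46825397]))]
t 52.6 tcp [0.4855 0.0184 0.3943] yaw -0.65 F [-1.  -0.3 -0. ] w 0.0926 g 0.0 q [-0.06  0.11  1.57  0.    1.46  1.52]
the job is handed in; nothing more can be done
```

I handed the job in at 52.6 s, with no verdict shown: the lever is in the brass-marked notch (about 0.33 rad measured against 0.35), the chisel lies lengthwise in the trough, and all five pillars found (three disc, two bar) are in their own pockets of the matching trays.

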